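# Load the bench shaker, spring the pots down, prove its trip switch and start it

## Task

Stand every white sample pot upright in a pocket of the shaker's platform, then take the tension spring from its rack, hook its leg fully down into the hole of the left lug and stretch it over the pot lids so that its eye sits down round the post of the right lug under the post's head. With the load held, prove the trip switch: push its roller arm well over to the left, past its click, and let it spring back. Then press the three keys firmly, one at a time: round (reset), square (programme), bar (start) - never the bar key before the spring is on - and leave the other things on the bench where they are.

Things in the scene. Friction and masses are not known exactly. Their poses are not given: they have to be found in the camera images.
- shaker: fixed bench shaker, white base 220 x 260 mm (x, y) and 42 mm high with an aluminium platform on it (84 x 238 mm, top 69 mm above the bench). Origin under the centre of the base on the bench; own x points away from its operator (front panel is on the -x side), own y to the operator's left, z up. It stands somewhat differently each time, yaw about -0.55 rad.
- pocket_1 (a point): centre of the floor of the left pocket of the platform (51 mm above the bench); round pocket 49 mm wide with a 2 mm chamfer, 18 mm deep. The three pockets lie in a row along the shaker's y, 53 mm apart. Any pot may go in any pocket
- pocket_2 (a point): centre of the floor of the middle pocket, as pocket_1
- pocket_3 (a point): centre of the floor of the right pocket (next to the post), as pocket_1
- lug_hole (a point): centre of the mouth of the vertical 12 mm hole (2 mm chamfer, 28 mm deep) in the left lug, a steel block 30 x 30 mm, its top 114 mm above the bench, at shaker x 0, y +98 mm. Hooked, the spring's grip stands on this top; its free end droops (up to 25 mm) unless a pot in the right pocket carries it. Pots in pockets end 111 mm above the bench, just below the spring
- lug_post (a point): foot of the post on the right lug (block and height as the left one, at shaker x 0, y -98 mm), on its axis at the shoulder where the eye plate rests. Post 8 mm thick, with a rounded head 11.5 mm wide whose top is 11.5 mm above this point. Lift the eye just over the head and let the spring tilt about the hooked leg (0.14 rad at most): lifted level by 24 mm the leg comes out
- spring: tension spring, 120 g, stiff but for its stretch. Origin: on the leg's axis, at the underside of the leg-end grip; x runs leg to eye, z up. Leg: 9 mm round pin, tapered foot, 24 mm down from the origin. Grips at both ends: black blocks 24 long (x), 12 thick (y), 34 tall (from z 0). Coil 13.5 mm thick, axis at z 9 mm. Starts level in two slots behind the platform, leg to the left: lift straight up
- eye_grip (a point): centre of the grip at the eye end (20 mm above its underside), 128 mm from the leg's axis when slack, 24 mm to the leg side of the eye; axes as spring
- spring_eye (a point): centre of the 18 mm round eye, at the underside of its plate (32 x 30 x 5 mm, level with the grips' undersides); 152 mm from the leg's axis when slack. On the post it bears with its outer edge, so this point rests 5 mm to the leg side of the post's axis
- spring_end (a joint): stretch of the spring, m: 0 slack; pull = 1.4 N + 180 N/m x stretch, at most 75 mm. On the post it reads about 0.037
- trip_arm (a joint): angle of the trip switch's roller arm, rad: 0 upright at rest, grows as the roller goes to the shaker's left (+y), clicks at 0.45, hard stop at 1.0; springs back by itself. About 2 N at the roller to start, 4.5 N at the click
- trip_roller (a point): centre of the black roller (18 mm across, 10 mm wide along x) at the top of the arm, 48 mm above its pivot and 126 mm above the bench, in front of the switch's grey housing (left front corner of the shaker, housing top 90 mm). The arm turns about the shaker's x axis. There is free room on its right-hand side
- key_round (a joint): travel of the round key, m: 0 up, grows downward to 0.005; 1.8 N to start, 4.8 N fully down; it counts as pressed from 0.0035; springs back
- key_square (a joint): travel of the square key, as key_round
- key_bar (a joint): travel of the bar key, as key_round
- key_round_top (a point): centre of the top of the round key (20 mm across), the right one on the raised console (top 80 mm above the bench) at the shaker's front; key top 92 mm above the bench. The keys lie in a row along the shaker's y: round at y = -90 mm, square at -48 mm, bar at 0
- key_square_top (a point): centre of the top of the square key (20 x 20 mm), the middle one
- key_bar_top (a point): centre of the top of the bar key (20 mm along the shaker's x, 30 mm along its y), the left one
- pot_1: white screw-lid sample pot, 44 mm across, 60 mm tall, 60 g; origin at the centre of its underside. Two or three pots stand upright on the bench left of the shaker
- pot_2: as pot_1
- pot_3: as pot_1
- wash_bottle: bystander: wash bottle 62 x 102 x 194 mm with a bent jet, behind the shaker
- dropper: bystander: brown dropper bottle 33 mm across, 102 mm tall, at the back, behind the fixed single-eyepiece microscope, which is 0.41 m tall and fills x 0.40 to 0.67 m, y 0 to 0.19 m: go over or round it
- dish_b: bystander: covered petri dish 90 x 16 mm, left part of the bench

How it is judged:
By the outcome, as a careful person would: the job done as asked, in the order asked, and still so for the second after the job is handed in, with the robot touching nothing.
Of pot_1, pot_2, pot_3 only 2 to 3 are there at a start; the rules pass over those that are not, and their reading is None.
At some moment in a run one of pot_1, pot_2, pot_3 may be knocked a few centimetres aside while the robot is not near it.
It also fails if it takes over 200 s, if anything falls off the work surface, if the arm or the gripper's body presses on something with over 40 N, if the wrist force passes 120 N, or if a joint passes its speed limit or range.

## Robot

A 7-joint arm with a two-finger parallel gripper is mounted at the origin on a cart in front of the work surface, level with it; the furniture and walls round the work are solid. World frame = base frame: x ahead of the robot, y to its left, z up, the work surface at z = 0. Lengths are in m, angles in rad, forces in N, time in s.
With the tool pointing down it reaches from about 0.425 to 0.825 m from the base axis. Payload 3.6 kg.
Tool frame: the origin (TCP) lies between the finger pads; the fingertips stand 17 mm ahead of it and the grasp point (between the pads) lies 2 mm behind it (robot.tip_reach is the distance from the TCP to the fingertips, in m); z points along the fingers, y is the line along which they close (so a half turn about z gives the same grasp; the last joint's range is limited). The gripper opens to 85 mm and grips with 20 to 120 N. Pads are 22 mm wide; open, the fingers measure 114 mm over their backs; the gripper's body (76 mm by 85 mm) begins 54 mm behind the grasp point. The pads swing forward as they close: fully open they stand 13 mm farther back than shut.
Start: joints at [-1.143, 0.615, -0.013, 1.423, 0.008, 1.103, -0.04], TCP at [0.285, 0.584, 0.248] pointing down, gripper open.
Joint ranges: [-3.12, 3.12], [-0.3, 2.06], [-1.34, 1.32], [0.26, 2.42], [-1.36, 4.5], [0.01, 1.98], [-2.84, 2.84]. Speed limits (rad/s): [2.79, 2.79, 3.14, 3.14, 3.14, 3.14, 3.14].

## Interface

Orientations are given as a rotation vector (axis times angle).
In Python, from rig import robot gives the robot as it stands.
- The arm moves only by the shell command python3 shift.py 'ROWS' [FORCE]. ROWS is one flat JSON list of numbers that holds 1 to 12 rows one after another, with no inner brackets; each row has 5 numbers: the opening from 0.0 (shut) to 1.0 (fully open), then dx, dy, dz in m, then a turn about the tool's z in rad; each row is the pose to reach, as a shift and turn from the pose commanded when the command began, along the tool's axes at that moment; what a row does not reach only later rows make up. A row lasts 1/12 s, in which the tool goes at most 0.0417 m and 0.125 rad, less where a joint would pass 70% of its speed; a pose out of reach is approached as far as the arm can. The fingers move at their own pace and stop on an object; FORCE is the grip in N (left out, the last holds). Time passes only in rows, so rows that do not move let the fingers close. It prints the time, the measured TCP pose, the force, the opening and the grip force at its end. Input that does not fit is refused with a message, and nothing moves.
- robot.get_obs(): the state, without advancing time (a new reading comes with each control period).
- robot.read_camera(name): name is "side" or "top"; returns a dict with "image" (400x640x3 uint8, red, green, blue), "range_z" (400x640 float32, m along the optical axis (not along the pixel's ray), 0 where there is no reading), "fx", "fy", "cx", "cy" (pixels), "origin" and "orientation" of the camera in the world. Camera axes: x right, y up, looking along -z (the intrinsics and any distortion apply to the point x, -y, -z); pixel columns grow to the right and rows downward; lengths in m; the calibration is good to about 2 mm. A picture is of the moment at which its call begins.
- robot.close_job(): hands the job in; it is judged then, once.
The state is a dict: "clock": time; "joint_pos": joint angles; "qvel": joint speeds; "joint_torque": joint torques, N m; "eef_pos": TCP position; "eef_rot": TCP orientation; "force": force on the tool from outside, world axes, zero at the start; "wrist_torque": the same for the moment, N m; "finger_gap": opening from 0.0 (shut) to 1.0 (fully open); "gripper_force": force on a finger pad.
Only numpy, scipy, OpenCV 4.12 (cv2) and the standard library are available. Lean on these libraries where they do the work, as an engineer would, in place of code of your own. Each camera call takes 0.05 s, during which the arm holds its last target. There are 200 camera calls.

## Working session

There is one attempt and no reset: what is moved stays moved. The work goes in short steps, Python scripts to look and compute and a shell command to move; the robot and the scene stay as the last step left them, time stands still between calls to the robot, and variables do not carry over. Pictures are saved under pics/ and viewed, at most 15 in all, crops included, and the job is handed in when it is done.

```bash
ls; mkdir -p pics; cat > h.py <<'E'
import numpy as np, cv2
from rig import robot
from scipy.spatial.transform import Rotation as R
def cam(n):
    c=robot.read_camera(n); return c
def axes(c):
    o=np.array(c['orientation']); return R.from_rotvec(o).as_matrix() if o.size==3 else (o if o.shape==(3,3) else R.from_quat(o).as_matrix())
def ray(c,u,v):
    d=np.array([(u-c['cx'])/c['fx'],-(v-c['cy'])/c['fy'],-1.]); return np.array(c['origin']),axes(c)@d
def at(c,u,v,r=1):
    z=c['range_z'][v-r:v+r+1,u-r:u+r+1]; z=np.median(z[z>0]); o,d=ray(c,u,v); return o+d*z
def atz(c,u,v,z):
    o,d=ray(c,u,v); return o+d*(z-o[2])/d[2]
def cloud(c):
    v,u=np.mgrid[0:400,0:640]; z=c['range_z']
    d=np.stack([(u-c['cx'])/c['fx'],-(v-c['cy'])/c['fy'],-np.ones_like(z)],-1)*z[...,None]
    return d@axes(c).T+np.array(c['origin'])
def proj(c,p):
    q=axes(c).T@(np.array(p)-np.array(c['origin'])); return c['cx']+c['fx']*q[0]/-q[2], c['cy']-c['fy']*q[1]/-q[2]
def tool(p):
    o=robot.get_obs(); return R.from_rotvec(o['eef_rot']).as_matrix().T@(np.array(p)-o['eef_pos'])
E
python3 - <<'E'
from h import *
for n in('side','top'):
    c=cam(n); cv2.imwrite(f'pics/{n}0.png',c['image'][...,::-1]); print({k:v for k,v in c.items() if k not in('image','range_z')})
    np.savez(f'{n}0.npz',**c)
print(robot.get_obs(),robot.tip_reach)
E
```

```text
pics
rig.py
shift.py
{'fx': 373.1452779581644, 'fy': 373.1452779581644, 'cx': 316.40203747085786, 'cy': 196.78767175482878, 'origin': array([ 0.24620716, -0.59140491,  0.82302878]), 'orientation': array([ 0.70344072, -0.23301315, -0.57863746])}
{'fx': 444.34113685669297, 'fy': 444.34113685669297, 'cx': 317.51645792143825, 'cy': 195.33474904666204, 'origin': array([ 0.52362592, -0.08756506,  1.51812395]), 'orientation': array([ 0.04761076, -0.04486152, -1.59022887])}
{'clock': 0.1, 'joint_pos': array([-1.14348078,  0.61585014, -0.01261777,  1.42474877,  0.00810151,
        1.10341283, -0.04040849]), 'qvel': array([-0.00085825, -0.00237823,  0.00114231, -0.00320038,  0.00042499,
        0.00141252, -0.00036062]), 'joint_torque': array([ 1.03900467e-03, -4.70387399e+01,  2.60243481e-01, -1.71573490e+01,
        1.01122764e-02,  5.86077032e-03,  1.88031606e-05]), 'eef_pos': array([0.28466056, 0.58362418, 0.24723265]), 'eef_rot': array([-0.70654695, -3.06059234,  0.00363587]), 'force': array([ 0.54263846,  0.30443784, -0.17855036]), 'wrist_torque': array([ 0.06203556, -0.01641403,  0.04187421]), 'gripper_force': 0.0, 'finger_gap': 1.00418054841603} 0.017
```

View pics/top0.png

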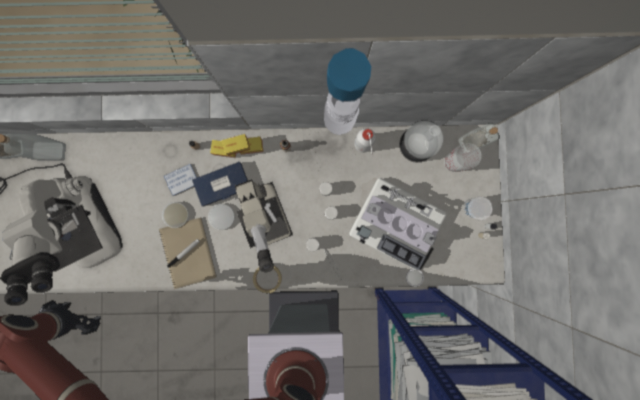

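View pics/side0.png

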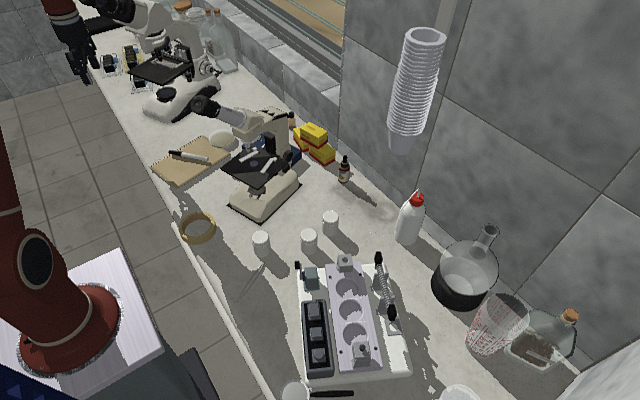

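Three pots are visible: in the top view at about (325,188), (331,212) and (312,244). The shaker is near (400,225) and the spring is on its back side at about (415,200). I'll enlarge both crops.

```bash
python3 - <<'E'
from h import *
a=np.load('top0.npz');b=np.load('side0.npz')
cv2.imwrite('pics/topc.png',cv2.resize(a['image'][170:275,300:450,::-1],None,fx=5.3,fy=5.3,interpolation=cv2.INTER_CUBIC))
cv2.imwrite('pics/sidec.png',cv2.resize(b['image'][200:400,235:435,::-1],(800,600)[:1]*1+(600,) if 0 else (600,600),interpolation=cv2.INTER_CUBIC))
# pots by cloud
for n,c in(('top',a),('side',b)):
    P=cloud(c); im=c['image'].astype(int)
    m=(P[...,2]>.05)&(P[...,2]<.068)&(P[...,1]>-.13)&(P[...,1]<.08)&(P[...,0]>.3)&(P[...,0]<.75)&(im.min(-1)>120)
    k,l,s,ce=cv2.connectedComponentsWithStats(m.astype(np.uint8))
    for i in range(1,k):
        if s[i,4]>15: print(n,ce[i].round(1),s[i,4],np.median(P[l==i],0).round(4),((P[l==i].min(0)+P[l==i].max(0))/2).round(4))
E
```

```text
top [325.1 188.2] 122 [ 0.6327 -0.1111  0.0607] [ 0.6331 -0.1095  0.0592]
top [269.1 192.6] 34 [0.6205 0.0739 0.0563] [0.6238 0.0718 0.0565]
top [328.4 212.4] 76 [ 0.5537 -0.122   0.0612] [ 0.5521 -0.1193  0.0586]
top [312.1 244.4] 132 [ 0.4501 -0.0647  0.0608] [ 0.4487 -0.0647  0.0606]
side [275.  188.8] 387 [0.5653 0.0586 0.055 ] [0.5778 0.0537 0.0549]
side [252.5 197.5] 28 [0.5025 0.0659 0.0522] [0.5015 0.0679 0.0531]
side [329.8 216.1] 157 [ 0.6347 -0.1126  0.0602] [ 0.6363 -0.1112  0.0576]
side [305.9 232.2] 97 [ 0.5543 -0.1205  0.0601] [ 0.5545 -0.1186  0.0582]
side [259.6 236.7] 190 [ 0.4511 -0.0657  0.0601] [ 0.4511 -0.0657  0.0583]
```

View pics/topc.png

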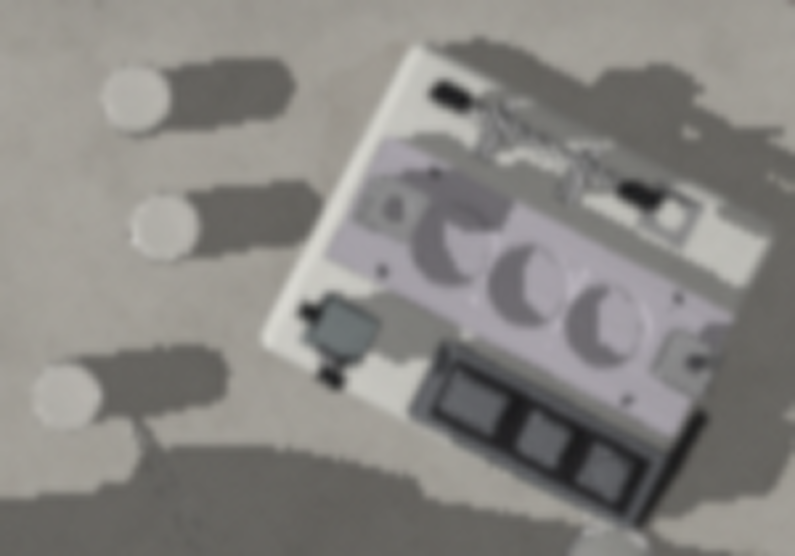

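View pics/sidec.png

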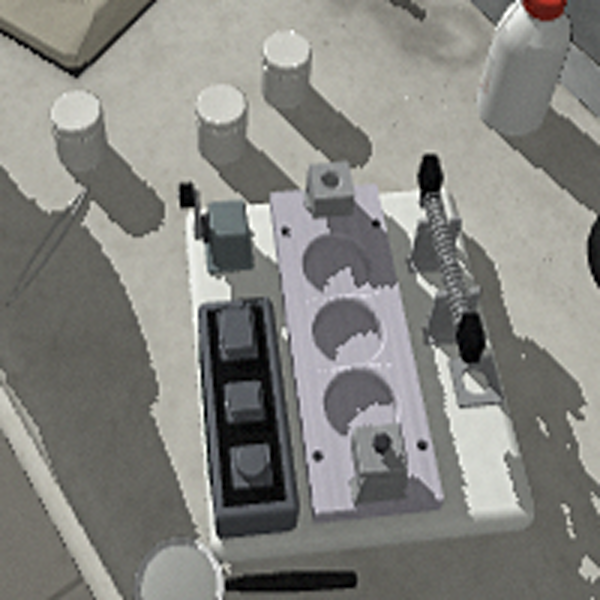

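The crops show the hole at top-crop (394,208) and side-crop (332,181). They also show the pockets, keys, post, the trip roller (top about (332,377), side (187,194)), and the spring grips. I'll fit the shaker pose and triangulate the parts.

```bash
cat > fit.py <<'E'
from h import *
from scipy.optimize import least_squares
a=dict(np.load('top0.npz'));b=dict(np.load('side0.npz'))
T=lambda u,v:(300+(u+.5)/5.3-.5,170+(v+.5)/5.3-.5)
S=lambda u,v:(235+(u+.5)/3-.5,200+(v+.5)/3-.5)
tri=lambda p,q:least_squares(lambda x:np.r_[np.subtract(proj(a,x),T(*p)),np.subtract(proj(b,x),S(*q))],[.55,-.3,.08])
pts={'hole':((394,208),(332,181)),'p1':((447,247),(336,264)),'p2':((525,286),(347,331)),'p3':((604,326),(360,401)),
'bar':((471,394),(237,330)),'sq':((543,438),(244,400)),'round':((604,472),(251,463)),'post':((700,361),(383,441)),'roller':((332,377),(187,194)),
'leggrip':((452,94),(430,160)),'eyegrip':((640,192),(470,322)),'eye':((678,215),(477,385))}
for k,(p,q) in pts.items():
    r=tri(p,q); print(k,r.x.round(4),r.fun.round(1))
loc={'hole':(0,.098,.114),'p1':(0,.053,.069),'p2':(0,0,.069),'p3':(0,-.053,.069),'post':(0,-.098,.1255)}
kl={'bar':0,'sq':-.048,'round':-.09}
def f(x):
    c,s=np.cos(x[2]),np.sin(x[2]); r=[]
    for k,(p,q) in pts.items():
        if k in loc: l=loc[k]
        elif k in kl: l=(x[4],kl[k],.092)
        else: continue
        w=[x[0]+c*l[0]-s*l[1],x[1]+s*l[0]+c*l[1],l[2]+x[3]]
        r+=[*np.subtract(proj(a,w),T(*p)),*np.subtract(proj(b,w),S(*q))]
    return np.array(r)
if __name__=='__main__':
    r=least_squares(f,[.55,-.3,-.5,0,-.08]); print(r.x.round(4)); print(r.fun.reshape(-1,4).round(1))
    x=r.x;c,s=np.cos(x[2]),np.sin(x[2])
    for k,l in {**loc,**{k:(x[4],v,.092) for k,v in kl.items()}}.items(): print(k,np.round([x[0]+c*l[0]-s*l[1],x[1]+s*l[0]+c*l[1]],4))
    # cloud checks
    for n,cm in(('top',a),('side',b)):
        P=cloud(cm); Q=P-[x[0],x[1],0]; lx=c*Q[...,0]+s*Q[...,1]; ly=-s*Q[...,0]+c*Q[...,1]
        m=(abs(lx)<.2)&(abs(ly)<.2)&(P[...,2]>.104)&(P[...,2]<.15)
        k,l,st,ce=cv2.connectedComponentsWithStats(m.astype(np.uint8))
        for i in range(1,k):
            w=l==i
            if st[i,4]>3: print(n,st[i,4],ce[i].round(1),'local',[(q[w].min().round(4),np.median(q[w]).round(4),q[w].max().round(4)) for q in(lx,ly,P[...,2])])
E
python3 fit.py
```

```text
hole [ 0.5617 -0.2648  0.1119] [ 0.4 -0.6 -0.5  0. ]
p1 [ 0.539  -0.3028  0.0678] [ 0.5 -0.8 -0.7  0. ]
p2 [ 0.5133 -0.3493  0.0684] [ 0.4 -0.5 -0.4  0. ]
p3 [ 0.4876 -0.3955  0.074 ] [ 0.3 -0.4 -0.3  0. ]
bar [ 0.4464 -0.3103  0.0831] [-0.1  0.2  0.2 -0. ]
sq [ 0.4209 -0.3538  0.085 ] [ 0.2 -0.3 -0.3  0. ]
round [ 0.4006 -0.3902  0.0865] [ 0.3 -0.6 -0.4  0. ]
post [ 0.466  -0.438   0.1305] [-0.1  0.1  0.1 -0. ]
roller [ 0.4621 -0.2228  0.1296] [ 0.2 -0.3 -0.3  0. ]
leggrip [ 0.6269 -0.2984  0.1259] [ 0.1 -0.1 -0.1  0. ]
eyegrip [ 0.5665 -0.4085  0.1217] [ 0.1 -0.1 -0.1  0. ]
eye [ 0.5527 -0.4371  0.0939] [-0.  0.  0. -0.]
[ 0.5141 -0.35   -0.4988 -0.0018 -0.0798]
[[ 0.1 -0.3 -1.  -0.1]
 [ 0.7 -0.9 -0.4  0.3]
 [ 0.5 -0.8  0.   0.3]
 [ 0.1 -0.8  0.1  1.4]
 [ 0.7  1.1 -0.4 -0.4]
 [ 0.5 -0.3 -0.2 -1. ]
 [ 0.8 -0.6 -0.1 -0.5]
 [-1.3 -0.4 -0.5  0.1]]
hole [ 0.5609 -0.2639]
p1 [ 0.5394 -0.3034]
p2 [ 0.5141 -0.35  ]
p3 [ 0.4887 -0.3965]
post [ 0.4672 -0.436 ]
bar [ 0.4439 -0.3118]
sq [ 0.421  -0.3539]
round [ 0.4009 -0.3908]
top 9 [373.3 141.3] local [(np.float64(0.1803), np.float64(0.1896)
[... 2251 characters left out ...]
1), np.float64(0.1133), np.float64(0.1176))]
side 56 [297.8 265.5] local [(np.float64(-0.1126), np.float64(-0.1042), np.float64(-0.0974)), (np.float64(0.0787), np.float64(0.0841), np.float64(0.0929)), (np.float64(0.107), np.float64(0.1296), np.float64(0.1365))]
side 101 [392.1 310.7] local [(np.float64(0.0697), np.float64(0.0747), np.float64(0.0826)), (np.float64(-0.0419), np.float64(-0.0327), np.float64(-0.0178)), (np.float64(0.104), np.float64(0.1184), np.float64(0.1217))]
side 321 [361.4 350.7] local [(np.float64(-0.0149), np.float64(-0.0011), np.float64(0.0156)), (np.float64(-0.1171), np.float64(-0.1021), np.float64(-0.0832)), (np.float64(0.1042), np.float64(0.1136), np.float64(0.1266))]
```

```bash
cat >> h.py <<'E'
SX,SY,SW=.5134,-.3507,-.499
def loc(x,y): c,s=np.cos(SW),np.sin(SW); return SX+c*x-s*y, SY+s*x+c*y
def go(x,y,z,ang=None):
    "tool-axes shift to world TCP x,y,z; ang = world angle of tool y (mod pi)"
    o=robot.get_obs(); M=R.from_rotvec(o['eef_rot']).as_matrix(); ya=np.arctan2(M[1,1],M[0,1]); t=0
    if ang is not None: t=(ya-ang+np.pi/2)%np.pi-np.pi/2
    print('shift',(M.T@(np.array([x,y,z])-o['eef_pos'])).round(4),'turn',round(t,3),'| tcp',o['eef_pos'].round(4),'yaw',ya.round(3),'tilt',M[:,2].round(4),'q7',o['joint_pos'][6].round(2),'F',o['force'].round(1),'gap',round(o['finger_gap'],3))
E
python3 shift.py '[1, 0, 0, -0.04, 0, 1, 0, 0, -0.08, 0, 1, 0, 0, -0.12, 0, 1, 0, 0, -0.16, 0, 1, 0, 0, -0.2, 0, 1, 0, 0, -0.24, 0, 1, 0, 0, -0.28, 0, 1, 0, 0, -0.3, 0, 1, 0, 0, -0.3, 0]' && python3 -c "
from h import *
go(.45,-.065,.54,SW)"
python3 shift.py '[1, -0.03, -0.027, 0, 0.1, 1, -0.06, -0.054, 0, 0.2, 1, -0.09, -0.081, 0, 0.3, 1, -0.12, -0.108, 0, 0.4, 1, -0.15, -0.135, 0, 0.5, 1, -0.18, -0.162, 0, 0.6, 1, -0.21, -0.189, 0, 0.7, 1, -0.24, -0.216, 0, 0.8, 1, -0.27, -0.243, 0, 0.9, 1, -0.3, -0.27, 0, 1, 1, -0.33, -0.297, 0, 1.1, 1, -0.36, -0.324, 0, 1.2]' && python3 -c "
from h import *
go(.45,-.066,.3,SW)"
```

```text
clock: 1.85
eef_pos: [0.4663, 0.1331, 0.5471]
eef_rot: [-2.316, -2.121, 0.003]
force: [0.6, 0.7, -0.1]
finger_gap: 1.001
gripper_force: 0.0
shift [-0.1996  0.0018  0.2472] turn 0.411 | tcp [0.4663 0.1331 0.5471] yaw -0.088 tilt [-2.3e-03 -4.0e-04 -1.0e+00] q7 -0.32 F [ 0.6  0.7 -0.1] gap 1.001
```

```bash

python3 shift.py '[1, -0.04, 0, 0, 0.1, 1, -0.08, 0, 0, 0.2, 1, -0.12, 0, 0, 0.3, 1, -0.16, 0, 0, 0.41, 1, -0.2, 0.002, 0, 0.41, 1, -0.2, 0.002, 0.04, 0.41, 1, -0.2, 0.002, 0.08, 0.41, 1, -0.2, 0.002, 0.12, 0.41, 1, -0.2, 0.002, 0.16, 0.41, 1, -0.2, 0.002, 0.2, 0.41, 1, -0.2, 0.002, 0.24, 0.41, 1, -0.2, 0.002, 0.24, 0.41]' && python3 -c "
from h import *
go(.4505,-.0655,.15,SW);go(.4505,-.0655,.041,SW)
for n in('top','side'):
    c=cam(n); P=cloud(c); im=c['image'].astype(int)
    m=(P[...,2]>.05)&(P[...,2]<.068)&(P[...,1]>-.2)&(P[...,1]<-.02)&(P[...,0]>.35)&(P[...,0]<.75)&(im.min(-1)>120)
    k,l,s,ce=cv2.connectedComponentsWithStats(m.astype(np.uint8))
    for i in range(1,k):
        if s[i,4]>15: print(n,ce[i].round(1),s[i,4],np.median(P[l==i],0).round(4),((P[l==i].min(0)+P[l==i].max(0))/2).round(4))
"
```

```text
clock: 2.85
eef_pos: [0.4447, -0.0626, 0.3002]
eef_rot: [-2.686, -1.605, 0.027]
force: [-0.9, 0.8, -1.1]
finger_gap: 1.002
gripper_force: 0.0
shift [0.0014 0.0095 0.15  ] turn 0.005 | tcp [ 0.4447 -0.0626  0.3002] yaw -0.494 tilt [-0.0211  0.002  -0.9998] q7 -0.21 F [-0.9  0.8 -1.1] gap 1.002
shift [0.0023 0.0116 0.259 ] turn 0.005 | tcp [ 0.4447 -0.0626  0.3002] yaw -0.494 tilt [-0.0211  0.002  -0.9998] q7 -0.21 F [-0.9  0.8 -1.1] gap 1.002
top [325.5 188.2] 129 [ 0.6327 -0.1114  0.0606] [ 0.633  -0.1126  0.0595]
top [330.9 212.3] 134 [ 0.5534 -0.1288  0.0609] [ 0.5537 -0.1289  0.0612]
side [330.  216.3] 166 [ 0.6345 -0.1134  0.0601] [ 0.6361 -0.1137  0.0587]
side [308.  234.6] 191 [ 0.5544 -0.1289  0.0601] [ 0.5552 -0.1276  0.0574]
side [259.6 236.7] 192 [ 0.4508 -0.0672  0.0601] [ 0.4514 -0.0656  0.0578]
```

```bash

python3 shift.py '[1, 0.001, 0.009, 0.04, 0, 1, 0.001, 0.009, 0.08, 0, 1, 0.001, 0.009, 0.12, 0, 1, 0.001, 0.009, 0.15, 0, 1, 0.001, 0.009, 0.15, 0, 1, 0.001, 0.009, 0.15, 0]' && python3 -c "
from h import *
go(.4507,-.066,.041,SW)"
```

```text
clock: 3.45
eef_pos: [0.4623, -0.068, 0.1598]
eef_rot: [2.695, 1.612, 0.003]
force: [-0.3, -0.5, 1.1]
finger_gap: 1.003
gripper_force: 0.0
shift [-0.0038 -0.0114  0.1188] turn 0.006 | tcp [ 0.4623 -0.068   0.1598] yaw -0.493 tilt [ 2.5e-03 -4.0e-04 -1.0e+00] q7 -0.04 F [-0.3 -0.5  1.1] gap 1.003
```

```bash

python3 shift.py '[1, -0.004, -0.011, 0.03, 0, 1, -0.004, -0.011, 0.06, 0, 1, -0.004, -0.011, 0.09, 0, 1, -0.004, -0.011, 0.118, 0, 1, -0.004, -0.011, 0.118, 0, 1, -0.004, -0.011, 0.118, 0, 0.4, -0.004, -0.011, 0.118, 0, 0.4, -0.004, -0.011, 0.118, 0, 0.4, -0.004, -0.011, 0.118, 0, 0.4, -0.004, -0.011, 0.118, 0, 0.4, -0.004, -0.011, 0.118, 0, 0.4, -0.004, -0.011, 0.118, 0]' 25 && python3 -c "
from h import *
go(.4507,-.066,.041,SW)"
```

```text
clock: 4.45
eef_pos: [0.4501, -0.0661, 0.0421]
eef_rot: [2.694, 1.612, 0.005]
force: [0.2, 0.1, 9.1]
finger_gap: 0.506
gripper_force: 24.3
shift [0.0004 0.0005 0.0011] turn 0.006 | tcp [ 0.4501 -0.0661  0.0421] yaw -0.493 tilt [ 3.8e-03 -1.0e-04 -1.0e+00] q7 0.1 F [0.2 0.1 9.1] gap 0.506
```

```bash

python3 shift.py '[0.4, 0, 0, -0.04, 0, 0.4, 0, 0, -0.08, 0, 0.4, 0, 0, -0.12, 0, 0.4, 0, 0, -0.16, 0, 0.4, 0, 0, -0.16, 0, 0.4, 0, 0, -0.16, 0]' && python3 -c "
from h import *
print(loc(0,-.053)); go(*loc(0,-.053),.2,SW)"
```

```text
clock: 4.95
eef_pos: [0.4499, -0.066, 0.2029]
eef_rot: [2.693, 1.612, 0.009]
force: [0.2, 0.3, -1.2]
finger_gap: 0.508
gripper_force: 26.8
(np.float64(0.4880369710267811), np.float64(-0.3972372620735649))
shift [-0.2739  0.1902  0.003 ] turn 0.007 | tcp [ 0.4499 -0.066   0.2029] yaw -0.492 tilt [ 6.2e-03  3.0e-04 -1.0e+00] q7 -0.07 F [ 0.2  0.3 -1.2] gap 0.508
```

```bash

python3 shift.py '[0.4, -0.03, 0.021, 0, 0, 0.4, -0.06, 0.042, 0, 0, 0.4, -0.09, 0.063, 0, 0, 0.4, -0.12, 0.084, 0, 0, 0.4, -0.15, 0.105, 0, 0, 0.4, -0.18, 0.126, 0, 0, 0.4, -0.21, 0.147, 0, 0.007, 0.4, -0.24, 0.168, 0, 0.007, 0.4, -0.26, 0.18, 0, 0.007, 0.4, -0.274, 0.19, 0, 0.007, 0.4, -0.274, 0.19, 0, 0.007, 0.4, -0.274, 0.19, 0, 0.007]' && python3 -c "
from h import *
go(*loc(0,-.053),.115,SW)
c=cam('side'); cv2.imwrite('pics/s1.png',cv2.resize(c['image'][180:400,230:450,::-1],(600,600),interpolation=cv2.INTER_CUBIC))"
```

```text
clock: 5.95
eef_pos: [0.485, -0.3972, 0.1982]
eef_rot: [-2.7, -1.598, 0.002]
force: [-0.4, -0.2, -0.6]
finger_gap: 0.502
gripper_force: 26.8
shift [0.0013 0.003  0.0832] turn -0.003 | tcp [ 0.485  -0.3972  0.1982] yaw -0.502 tilt [-0.0034  0.0029 -1.    ] q7 0.45 F [-0.4 -0.2 -0.6] gap 0.502
```

View pics/s1.png

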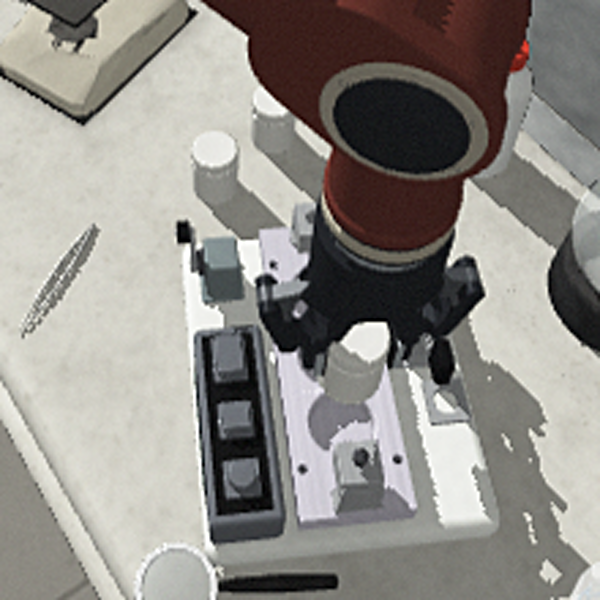

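The pot hangs over pocket 3, with its bottom near crop (352,385), and its pose is as planned. I'll lower it.

```bash

python3 shift.py '[0.4, 0.001, 0.002, 0.03, 0, 0.4, 0.001, 0.002, 0.06, 0, 0.4, 0.001, 0.002, 0.073, 0, 0.4, 0.001, 0.002, 0.073, 0, 0.4, 0.001, 0.002, 0.073, 0]' && python3 -c "
from h import *
go(*loc(0,-.053),.094,SW)"
```

```text
clock: 6.42
eef_pos: [0.4888, -0.3952, 0.1265]
eef_rot: [-2.698, -1.604, 0.0]
force: [0.3, 0.2, 0.5]
finger_gap: 0.505
gripper_force: 26.8
shift [-0.0022  0.0004  0.0325] turn 0.001 | tcp [ 0.4888 -0.3952  0.1265] yaw -0.498 tilt [-0.0016  0.0026 -1.    ] q7 0.49 F [0.3 0.2 0.5] gap 0.505
```

```bash

python3 shift.py '[0.4, -0.002, 0, 0.005, 0, 0.4, -0.002, 0, 0.012, 0, 0.4, -0.002, 0, 0.018, 0, 0.4, -0.002, 0, 0.025, 0, 0.4, -0.002, 0, 0.031, 0, 0.4, -0.002, 0, 0.031, 0, 0.4, -0.002, 0, 0.031, 0]' && python3 -c "
from h import *
go(*loc(0,-.053),.094,SW)"
```

```text
clock: 7.0
eef_pos: [0.4875, -0.3989, 0.0957]
eef_rot: [-2.701, -1.602, 0.001]
force: [-0.3, 0.0, -0.4]
finger_gap: 0.509
gripper_force: 26.8
shift [ 0.0017 -0.0003  0.0017] turn -0.001 | tcp [ 0.4875 -0.3989  0.0957] yaw -0.5 tilt [-9.e-04  7.e-04 -1.e+00] q7 0.51 F [-0.3  0.  -0.4] gap 0.509
```

```bash

python3 shift.py '[0.4, 0.001, 0, 0.002, 0, 0.4, 0.001, 0, 0.002, 0, 0.68, 0.001, 0, 0.002, 0, 0.68, 0.001, 0, 0.002, 0, 0.68, 0.001, 0, 0.002, 0, 0.68, 0.001, 0, -0.03, 0, 0.68, 0.001, 0, -0.06, 0, 0.68, 0.001, 0, -0.1, 0, 0.68, 0.001, 0, -0.1, 0]' && python3 -c "
from h import *
go(.6345,-.113,.2,SW)
for n in('top','side'):
    c=cam(n); P=cloud(c); im=c['image'].astype(int)
    m=(P[...,2]>.05)&(P[...,2]<.068)&(P[...,1]>-.24)&(P[...,1]<-.02)&(P[...,0]>.35)&(P[...,0]<.75)&(im.min(-1)>120)
    k,l,s,ce=cv2.connectedComponentsWithStats(m.astype(np.uint8))
    for i in range(1,k):
        if s[i,4]>15: print(n,ce[i].round(1),s[i,4],np.median(P[l==i],0).round(4),((P[l==i].min(0)+P[l==i].max(0))/2).round(4))
    cv2.imwrite(f'pics/{n}2.png',cv2.resize(c['image'][180:400,230:450,::-1],(600,600),interpolation=cv2.INTER_CUBIC))
"
```

```text
clock: 7.75
eef_pos: [0.491, -0.4024, 0.2049]
eef_rot: [2.689, 1.595, 0.007]
force: [0.6, -1.5, 1.1]
finger_gap: 0.676
gripper_force: 0.0
shift [ 0.3228 -0.0129  0.0034] turn -0.001 | tcp [ 0.491  -0.4024  0.2049] yaw -0.5 tilt [ 0.0119 -0.0112 -0.9999] q7 0.45 F [ 0.6 -1.5  1.1] gap 0.676
top [325.5 188.2] 127 [ 0.6328 -0.1114  0.0606] [ 0.6331 -0.1126  0.0611]
top [330.8 212.3] 132 [ 0.5535 -0.1289  0.0608] [ 0.5537 -0.129   0.0609]
side [329.1 218.2] 147 [ 0.6293 -0.1172  0.0598] [ 0.6315 -0.1133  0.0569]
side [308.  235.2] 212 [ 0.553  -0.1307  0.06  ] [ 0.5546 -0.1292  0.0567]
```

View pics/side2.png

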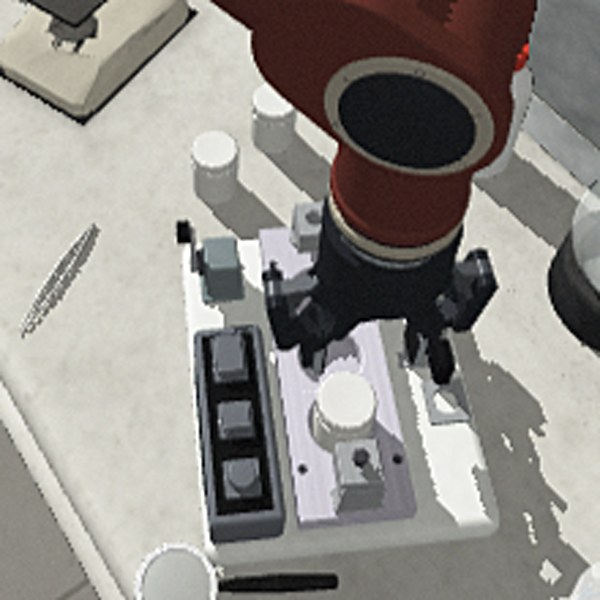

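Pot 1 stands seated in pocket 3, its lid at crop (345,398). Next is the far pot at (0.634,-0.113).

```bash

python3 shift.py '[0.8, 0.04, -0.002, 0, 0, 0.8, 0.08, -0.003, 0, 0, 0.8, 0.12, -0.005, 0, 0, 0.8, 0.16, -0.007, 0, 0, 0.8, 0.2, -0.009, 0, 0, 0.8, 0.24, -0.011, 0, 0, 0.8, 0.28, -0.013, 0, 0, 0.8, 0.31, -0.013, 0, 0, 0.8, 0.323, -0.013, 0, 0, 0.8, 0.323, -0.013, 0.03, 0, 0.8, 0.323, -0.013, 0.03, 0, 0.8, 0.323, -0.013, 0.03, 0]' && python3 -c "
from h import *
go(.6337,-.1128,.041,SW)"
```

```text
clock: 8.85
eef_pos: [0.6293, -0.1093, 0.164]
eef_rot: [-2.7, -1.599, 0.009]
force: [0.2, -0.1, -0.4]
finger_gap: 0.804
gripper_force: 0.0
shift [-0.0005  0.0063  0.123 ] turn -0.003 | tcp [ 0.6293 -0.1093  0.164 ] yaw -0.502 tilt [-0.0067 -0.     -1.    ] q7 -0.04 F [ 0.2 -0.1 -0.4] gap 0.804
```

```bash

python3 shift.py '[0.8, 0, 0.005, 0.03, 0, 0.8, 0, 0.006, 0.06, 0, 0.8, 0, 0.006, 0.09, 0, 0.8, 0, 0.006, 0.12, 0, 0.8, 0, 0.006, 0.123, 0, 0.8, 0, 0.006, 0.123, 0, 0.4, 0, 0.006, 0.123, 0, 0.4, 0, 0.006, 0.123, 0, 0.4, 0, 0.006, 0.123, 0, 0.4, 0, 0.006, 0.123, 0, 0.4, 0, 0.006, 0.123, 0, 0.4, 0, 0.006, 0.123, 0]' 25 && python3 -c "
from h import *
go(.6337,-.1128,.041,SW)"
python3 shift.py '[0.4, 0, 0, -0.04, 0, 0.4, 0, 0, -0.08, 0, 0.4, 0, 0, -0.12, 0, 0.4, 0, 0, -0.16, 0, 0.4, 0, 0, -0.16, 0, 0.4, 0, 0, -0.16, 0]' && python3 -c "
from h import *
go(*loc(0,0),.2,SW)"
```

```text
clock: 9.85
eef_pos: [0.6387, -0.1126, 0.0463]
eef_rot: [2.699, 1.6, 0.005]
force: [0.0, -0.7, 6.5]
finger_gap: 0.503
gripper_force: 26.3
shift [-0.0026 -0.0043  0.0052] turn -0.001 | tcp [ 0.6387 -0.1126  0.0463] yaw -0.5 tilt [ 0.0051 -0.0018 -1.    ] q7 0.03 F [ 0.  -0.7  6.5] gap 0.503
clock: 10.35
eef_pos: [0.6384, -0.112, 0.2074]
eef_rot: [2.698, 1.601, 0.009]
force: [0.2, 0.7, -1.3]
finger_gap: 0.507
gripper_force: 26.1
shift [-0.2694  0.0046  0.0067] turn -0.001 | tcp [ 0.6384 -0.112   0.2074] yaw -0.5 tilt [ 0.0075 -0.0011 -1.    ] q7 -0.05 F [ 0.2  0.7 -1.3] gap 0.507
```

```bash

python3 shift.py '[0.4, -0.04, 0, 0, 0, 0.4, -0.08, 0.001, 0, 0, 0.4, -0.12, 0.002, 0, 0, 0.4, -0.16, 0.003, 0, 0, 0.4, -0.2, 0.004, 0, 0, 0.4, -0.24, 0.0045, 0, 0, 0.4, -0.268, 0.0045, 0, 0, 0.4, -0.268, 0.0045, 0.03, 0, 0.4, -0.268, 0.0045, 0.06, 0, 0.4, -0.268, 0.0045, 0.077, 0, 0.4, -0.268, 0.0045, 0.077, 0, 0.4, -0.268, 0.0045, 0.077, 0]' && python3 -c "
from h import *
go(*loc(0,0.001),.098,SW)"
```

```text
clock: 11.35
eef_pos: [0.5114, -0.3477, 0.1246]
eef_rot: [-2.698, -1.601, 0.003]
force: [0.7, -0.9, 0.4]
finger_gap: 0.503
gripper_force: 26.1
shift [-0.0006  0.0033  0.0266] turn -0.001 | tcp [ 0.5114 -0.3477  0.1246] yaw -0.5 tilt [-0.0036  0.0025 -1.    ] q7 0.41 F [ 0.7 -0.9  0.4] gap 0.503
```

```bash

python3 shift.py '[0.4, 0, 0.002, 0, 0, 0.4, 0, 0.002, 0, 0]' && python3 -c "
from h import *
go(*loc(0,0.001),.098,SW)
for n in('top','side'):
    c=cam(n);P=cloud(c);Q=P-[SX,SY,0];cc,s=np.cos(SW),np.sin(SW);lx=cc*Q[...,0]+s*Q[...,1];ly=-s*Q[...,0]+cc*Q[...,1]
    m=(abs(lx)<.04)&(abs(ly)<.035)&(P[...,2]>.08)&(P[...,2]<.14)&(c['image'].min(-1)>130)
    if m.sum()>5: print(n,m.sum(),[(q[m].min().round(4),q[m].max().round(4)) for q in(lx,ly,P[...,2])])
"
```

```text
clock: 11.52
eef_pos: [0.5153, -0.3505, 0.1278]
eef_rot: [2.699, 1.602, 0.002]
force: [0.3, 0.7, -0.8]
finger_gap: 0.507
gripper_force: 26.1
shift [-0.     -0.0017  0.0298] turn -0.001 | tcp [ 0.5153 -0.3505  0.1278] yaw -0.5 tilt [ 0.0027 -0.0023 -1.    ] q7 0.41 F [ 0.3  0.7 -0.8] gap 0.507
top 27 [(np.float64(-0.0201), np.float64(0.0041)), (np.float64(0.0104), np.float64(0.0214)), (np.float64(0.082), np.float64(0.1391))]
side 73 [(np.float64(-0.0203), np.float64(0.0289)), (np.float64(-0.0348), np.float64(0.0121)), (np.float64(0.0836), np.float64(0.14))]
```

```bash

python3 shift.py '[0.4, 0, -0.0015, 0.006, 0, 0.4, 0, -0.0015, 0.012, 0, 0.4, 0, -0.0015, 0.018, 0, 0.4, 0, -0.0015, 0.024, 0, 0.4, 0, -0.0015, 0.029, 0, 0.4, 0, -0.0015, 0.029, 0, 0.4, 0, -0.0015, 0.029, 0]' && python3 -c "
from h import *
go(*loc(0,0.001),.098,SW)"
```

```text
clock: 12.2
eef_pos: [0.513, -0.3491, 0.097]
eef_rot: [2.702, 1.603, 0.0]
force: [0.4, -0.5, 0.5]
finger_gap: 0.505
gripper_force: 26.3
shift [-0.0002  0.0012 -0.001 ] turn -0.001 | tcp [ 0.513  -0.3491  0.097 ] yaw -0.5 tilt [ 1.e-04 -1.e-04 -1.e+00] q7 0.43 F [ 0.4 -0.5  0.5] gap 0.505
```

Fitted with no force. I'll release, lift and recheck the last pot.

```bash

python3 shift.py '[0.68, 0, 0, 0.001, 0, 0.68, 0, 0, 0.001, 0, 0.68, 0, 0, 0.001, 0, 0.68, 0, 0, -0.03, 0, 0.68, 0, 0, -0.07, 0, 0.68, 0, 0, -0.11, 0, 0.75, 0.04, 0, -0.11, 0, 0.75, 0.08, 0, -0.11, 0, 0.75, 0.12, 0, -0.11, 0, 0.75, 0.12, 0, -0.11, 0, 0.75, 0.12, 0, -0.11, 0]' && python3 -c "
from h import *
for n in('top','side'):
    c=cam(n); P=cloud(c); im=c['image'].astype(int)
    for lo,hi in((.05,.068),(.104,.116)):
      m=(P[...,2]>lo)&(P[...,2]<hi)&(P[...,1]>-.45)&(P[...,1]<-.02)&(P[...,0]>.35)&(P[...,0]<.75)&(im.min(-1)>150)
      k,l,s,ce=cv2.connectedComponentsWithStats(m.astype(np.uint8))
      for i in range(1,k):
        if s[i,4]>15: print(n,ce[i].round(1),s[i,4],np.median(P[l==i],0).round(4),((P[l==i].min(0)+P[l==i].max(0))/2).round(4))
go(.5537,-.1292,.041,SW); print(loc(0,0),loc(0,-.053))
"
```

```text
clock: 13.12
eef_pos: [0.5721, -0.2393, 0.2067]
eef_rot: [-2.694, -1.612, -0.002]
force: [-0.8, -0.9, -0.2]
finger_gap: 0.753
gripper_force: 0.0
top [330.5 212.3] 123 [ 0.5535 -0.1261  0.0612] [ 0.5537 -0.1273  0.0603]
top [400.9 224.5] 125 [ 0.5076 -0.3477  0.1116] [ 0.5088 -0.3481  0.1107]
top [416.3 231.8] 118 [ 0.4843 -0.3952  0.1117] [ 0.4857 -0.3944  0.1103]
side [307.9 234.1] 178 [ 0.5548 -0.1284  0.0601] [ 0.5547 -0.1278  0.0599]
side [358.7 265.5] 18 [ 0.5993 -0.274   0.0673] [ 0.5981 -0.2746  0.0671]
side [347.5 291.5] 17 [ 0.5437 -0.306   0.0514] [ 0.5406 -0.3066  0.0518]
side [339.2 339.3] 20 [ 0.4571 -0.3847  0.0673] [ 0.457  -0.3856  0.0666]
side [345.7 259.2] 100 [ 0.5649 -0.2652  0.1138] [ 0.562  -0.2643  0.1133]
side [452.2 277. ] 18 [ 0.7258 -0.4295  0.1122] [ 0.7262 -0.4304  0.1102]
side [456.8 282.2] 31 [ 0.7262 -0.4433  0.1094] [ 0.7277 -0.4412  0.11  ]
side [351.1 301.4] 302 [ 0.5117 -0.3497  0.1111] [ 0.5122 -0.3491  0.1097]
side [356.5 326.1] 348 [ 0.4882 -0.3964  0.1112] [ 0.4884 -0.3958  0.1111]
side [364.3 345. ] 46 [ 0.4767 -0.4327  0.1141] [ 0.4742 -0.4357  0.114 ]
shift [ 0.0939 -0.0692  0.1661] turn -0.002 | tcp [ 0.5695 -0.2445  0.2072] yaw -0.501 tilt [-0.0012 -0.0012 -1.    ] q7 0.18 F [-0.5 -0.6  0.4] gap 0.751
(np.float64(0.5134), np.float64(-0.3507)) (np.float64(0.4880369710267811), np.float64(-0.3972372620735649))
```

```bash

python3 shift.py '[0.8, 0.03, -0.023, 0, 0, 0.8, 0.06, -0.046, 0, 0, 0.8, 0.09, -0.069, 0, 0, 0.8, 0.095, -0.069, 0.03, 0, 0.8, 0.095, -0.069, 0.05, 0, 0.8, 0.095, -0.069, 0.05, 0, 0.8, 0.095, -0.069, 0.05, 0]' && python3 -c "
from h import *
go(.5545,-.128,.043,SW)"
```

```text
clock: 13.8
eef_pos: [0.554, -0.1295, 0.157]
eef_rot: [-2.705, -1.598, 0.004]
force: [0.5, -0.7, 0.1]
finger_gap: 0.801
gripper_force: 0.0
shift [ 1.80e-03 -1.00e-04  1.14e-01] turn -0.005 | tcp [ 0.554  -0.1295  0.157 ] yaw -0.504 tilt [-0.0024 -0.0012 -1.    ] q7 0.05 F [ 0.5 -0.7  0.1] gap 0.801
```

```bash

python3 shift.py '[0.8, 0.001, 0, 0.03, 0, 0.8, 0.001, 0, 0.06, 0, 0.8, 0.001, 0, 0.09, 0, 0.8, 0.001, 0, 0.113, 0, 0.8, 0.001, 0, 0.113, 0, 0.8, 0.001, 0, 0.113, 0, 0.4, 0.001, 0, 0.113, 0, 0.4, 0.001, 0, 0.113, 0, 0.4, 0.001, 0, 0.113, 0, 0.4, 0.001, 0, 0.113, 0, 0.4, 0.001, 0, 0.113, 0, 0.4, 0.001, 0, 0.113, 0]' 25 && python3 -c "
from h import *
go(.5545,-.128,.043,SW)"
python3 shift.py '[0.4, 0, 0, -0.04, 0, 0.4, 0, 0, -0.08, 0, 0.4, 0, 0, -0.12, 0, 0.4, 0, 0, -0.16, 0, 0.4, 0, 0, -0.16, 0, 0.4, 0, 0, -0.16, 0]' && python3 -c "
from h import *
go(*loc(0,.053),.2,SW)"
```

```text
clock: 14.8
eef_pos: [0.5574, -0.1276, 0.0468]
eef_rot: [2.699, 1.6, 0.005]
force: [-0.2, -1.0, 7.2]
finger_gap: 0.507
gripper_force: 26.1
shift [-0.0017 -0.0024  0.0038] turn -0.001 | tcp [ 0.5574 -0.1276  0.0468] yaw -0.5 tilt [ 0.0048 -0.0019 -1.    ] q7 0.13 F [-0.2 -1.   7.2] gap 0.507
clock: 15.3
eef_pos: [0.5572, -0.1269, 0.2077]
eef_rot: [2.698, 1.601, 0.009]
force: [0.6, -0.3, -1.1]
finger_gap: 0.506
gripper_force: 26.2
shift [-0.1645  0.0687  0.0078] turn -0.001 | tcp [ 0.5572 -0.1269  0.2077] yaw -0.5 tilt [ 0.0071 -0.001  -1.    ] q7 0.02 F [ 0.6 -0.3 -1.1] gap 0.506
```

```bash

python3 shift.py '[0.4, -0.033, 0.014, 0, 0, 0.4, -0.066, 0.028, 0, 0, 0.4, -0.099, 0.041, 0, 0, 0.4, -0.132, 0.055, 0, 0, 0.4, -0.163, 0.068, 0, 0, 0.4, -0.163, 0.068, 0.03, 0, 0.4, -0.163, 0.068, 0.06, 0, 0.4, -0.163, 0.068, 0.078, 0, 0.4, -0.163, 0.068, 0.078, 0, 0.4, -0.163, 0.068, 0.078, 0, 0.4, -0.163, 0.068, 0.078, 0]' && python3 -c "
from h import *
go(*loc(0,0.0535),.098,SW)"
```

```text
clock: 16.22
eef_pos: [0.5376, -0.3023, 0.1269]
eef_rot: [2.701, 1.603, 0.0]
force: [0.1, -0.3, -0.4]
finger_gap: 0.508
gripper_force: 26.2
shift [-0.0006  0.0019  0.0289] turn -0.001 | tcp [ 0.5376 -0.3023  0.1269] yaw -0.5 tilt [ 6.e-04 -8.e-04 -1.e+00] q7 0.34 F [ 0.1 -0.3 -0.4] gap 0.508
```

```bash

python3 shift.py '[0.4, 0, 0.001, 0.006, 0, 0.4, 0, 0.001, 0.012, 0, 0.4, 0, 0.001, 0.018, 0, 0.4, 0, 0.001, 0.024, 0, 0.4, 0, 0.001, 0.028, 0, 0.4, 0, 0.001, 0.029, 0, 0.4, 0, 0.001, 0.029, 0, 0.4, 0, 0.001, 0.029, 0]' && python3 -c "
from h import *
go(*loc(0,0.0535),.098,SW)"
```

```text
clock: 16.88
eef_pos: [0.5387, -0.3026, 0.0978]
eef_rot: [2.701, 1.603, 0.001]
force: [0.5, 0.2, 4.3]
finger_gap: 0.506
gripper_force: 26.4
shift [-0.0009  0.0008 -0.0002] turn -0.001 | tcp [ 0.5387 -0.3026  0.0978] yaw -0.5 tilt [ 1.2e-03 -3.0e-04 -1.0e+00] q7 0.35 F [0.5 0.2 4.3] gap 0.506
```

```bash

python3 shift.py '[0.68, 0, 0, 0, 0, 0.68, 0, 0, 0, 0, 0.68, 0, 0, 0, 0, 0.68, 0, 0, -0.03, 0, 0.68, 0, 0, -0.07, 0, 0.68, 0, 0, -0.1, 0, 0.3, 0.04, -0.03, -0.1, 0, 0.3, 0.07, -0.06, -0.1, 0, 0.3, 0.07, -0.06, -0.1, 0, 0.3, 0.07, -0.06, -0.1, 0, 0.3, 0.07, -0.06, -0.1, 0]' 60 && python3 -c "
from h import *
for n in('top','side'):
    c=cam(n); P=cloud(c); im=c['image']
    Q=P-[SX,SY,0];cc,s=np.cos(SW),np.sin(SW);lx=cc*Q[...,0]+s*Q[...,1];ly=-s*Q[...,0]+cc*Q[...,1]
    cv2.imwrite(f'pics/{n}3.png',cv2.resize(im[165:275,340:450,::-1] if n=='top' else im[220:380,280:440,::-1],(600,600),interpolation=cv2.INTER_CUBIC))
    m=(abs(lx)<.03)&(abs(ly)<.08)&(P[...,2]>.1)&(P[...,2]<.118)&(im.min(-1)>150)
    k,l,st,ce=cv2.connectedComponentsWithStats(m.astype(np.uint8))
    for i in range(1,k):
        w=l==i
        if st[i,4]>30: print(n,'pot',[(q[w].min().round(4),q[w].max().round(4)) for q in(lx,ly)],np.median(P[...,2][w]).round(4))
    m=(abs(lx-.075)<.02)&(abs(ly)<.13)&(P[...,2]>.112)&(P[...,2]<.135)&(im.max(-1)<70)
    k,l,st,ce=cv2.connectedComponentsWithStats(m.astype(np.uint8))
    for i in range(1,k):
        w=l==i
        if st[i,4]>8: print(n,'grip',[(q[w].min().round(4),q[w].max().round(4)) for q in(lx,ly,P[...,2])],np.percentile(P[...,2][w],[50,75,90]).round(4))
go(*loc(.0745,.0978),.15,SW)"
```

```text
clock: 17.8
eef_pos: [0.519, -0.2118, 0.1973]
eef_rot: [2.701, 1.605, -0.001]
force: [-0.1, -1.1, 0.3]
finger_gap: 0.303
gripper_force: 0.0
top pot [(np.float64(-0.0231), np.float64(-0.0033)), (np.float64(-0.0705), np.float64(-0.0359))] 0.1122
top grip [(np.float64(0.0693), np.float64(0.077)), (np.float64(0.0885), np.float64(0.1082)), (np.float64(0.1149), np.float64(0.1243))] [0.1183 0.1221 0.1237]
top grip [(np.float64(0.0681), np.float64(0.0793)), (np.float64(-0.0386), np.float64(-0.0172)), (np.float64(0.1151), np.float64(0.1248))] [0.1194 0.1213 0.1231]
side pot [(np.float64(-0.0224), np.float64(0.0187)), (np.float64(0.0327), np.float64(0.0733))] 0.1114
side pot [(np.float64(-0.0225), np.float64(-0.0111)), (np.float64(-0.0174), np.float64(0.0135))] 0.1113
side pot [(np.float64(-0.0206), np.float64(-0.0004)), (np.float64(-0.0728), np.float64(-0.0348))] 0.1112
side grip [(np.float64(0.0716), np.float64(0.0825)), (np.float64(0.0878), np.float64(0.1079)), (np.float64(0.1121), np.float64(0.1211))] [0.1186 0.1199 0.1205]
side grip [(np.float64(0.0707), np.float64(0.082)), (np.float64(-0.0407), np.float64(-0.0173)), (np.float64(0.1127), np.float64(0.1215))] [0.1191 0.12   0.1209]
shift [-0.0245  0.1351  0.0475] turn -0.003 | tcp [ 0.519  -0.214   0.1973] yaw -0.502 tilt [-1.0e-04 -1.7e-03 -1.0e+00] q7 0.19 F [ 0.1 -0.6 -0.7] gap 0.301
```

View pics/side3.png

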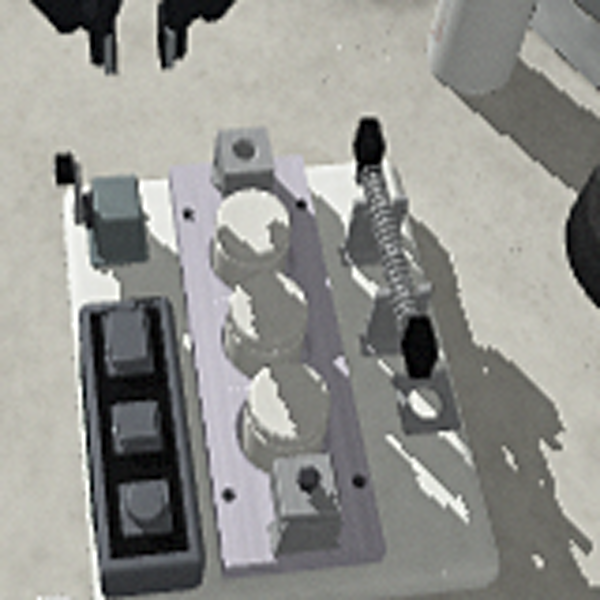

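All three pots are seated with lids at 0.111. The spring is still in its rack, grips at crop (369,140) and (419,345). I'll go to the leg grip.

```bash

python3 shift.py '[0.3, -0.008, 0.04, 0, 0, 0.3, -0.016, 0.08, 0, 0, 0.3, -0.022, 0.12, 0, 0, 0.3, -0.0245, 0.135, 0, 0, 0.3, -0.0245, 0.135, 0.03, 0, 0.3, -0.0245, 0.135, 0.04, 0, 0.3, -0.0245, 0.135, 0.04, 0, 0.3, -0.0245, 0.135, 0.04, 0]' && python3 -c "
from h import *
go(*loc(.075,.098),.1105,SW)"
```

```text
clock: 18.57
eef_pos: [0.6248, -0.2988, 0.1563]
eef_rot: [-2.701, -1.6, 0.003]
force: [0.9, -0.3, 0.2]
finger_gap: 0.3
gripper_force: 0.0
shift [-0.0009  0.0022  0.0458] turn -0.002 | tcp [ 0.6248 -0.2988  0.1563] yaw -0.501 tilt [-2.7e-03  9.0e-04 -1.0e+00] q7 0.22 F [ 0.9 -0.3  0.2] gap 0.3
```

```bash

python3 shift.py '[0.3, 0, 0.001, 0.02, 0, 0.3, 0, 0.001, 0.035, 0, 0.3, 0, 0.001, 0.045, 0, 0.3, 0, 0.001, 0.045, 0, 0.3, 0, 0.001, 0.045, 0, 0.3, 0, 0.001, 0.045, 0]' && python3 -c "
from h import *
go(*loc(.075,.098),.1105,SW)"
python3 shift.py '[0.05, 0, 0, 0, 0, 0.05, 0, 0, 0, 0, 0.05, 0, 0, 0, 0, 0.05, 0, 0, 0, 0, 0.05, 0, 0, 0, 0, 0.05, 0, 0, 0, 0]' 60 && python3 -c "
from h import *
go(*loc(.075,.098),.1105,SW)"
```

```text
clock: 19.07
eef_pos: [0.6274, -0.2996, 0.114]
eef_rot: [2.7, 1.602, 0.002]
force: [0.1, 0.5, 0.6]
finger_gap: 0.3
gripper_force: 0.0
shift [-0.0014 -0.0006  0.0035] turn -0.001 | tcp [ 0.6274 -0.2996  0.114 ] yaw -0.5 tilt [ 0.0022 -0.0014 -1.    ] q7 0.24 F [0.1 0.5 0.6] gap 0.3
clock: 19.57
eef_pos: [0.6276, -0.2997, 0.1139]
eef_rot: [2.699, 1.602, 0.002]
force: [0.1, 0.1, 6.4]
finger_gap: 0.126
gripper_force: 62.2
shift [-0.0015 -0.0009  0.0034] turn -0.001 | tcp [ 0.6276 -0.2997  0.1139] yaw -0.5 tilt [ 0.0027 -0.0017 -1.    ] q7 0.24 F [0.1 0.1 6.4] gap 0.126
```

```bash

python3 shift.py '[0.05, 0, 0, -0.01, 0, 0.05, 0, 0, -0.02, 0, 0.05, 0, 0, -0.035, 0, 0.05, 0, 0, -0.05, 0, 0.05, 0, 0, -0.065, 0, 0.05, 0, 0, -0.065, 0, 0.05, 0, 0, -0.065, 0, 0.05, 0, 0, -0.065, 0]' && python3 -c "
from h import *
go(*loc(0,.0995),.17,SW)
c=cam('side'); cv2.imwrite('pics/s4.png',cv2.resize(c['image'][220:380,280:440,::-1],(600,600),interpolation=cv2.INTER_CUBIC))"
```

```text
clock: 20.23
eef_pos: [0.6257, -0.2982, 0.1762]
eef_rot: [-2.7, -1.601, 0.002]
force: [-0.0, -0.3, -1.6]
finger_gap: 0.125
gripper_force: 61.4
shift [-0.0004 -0.0735  0.0064] turn -0.001 | tcp [ 0.6257 -0.2982  0.1762] yaw -0.5 tilt [-0.0027  0.002  -1.    ] q7 0.21 F [-0.  -0.3 -1.6] gap 0.125
```

View pics/s4.png

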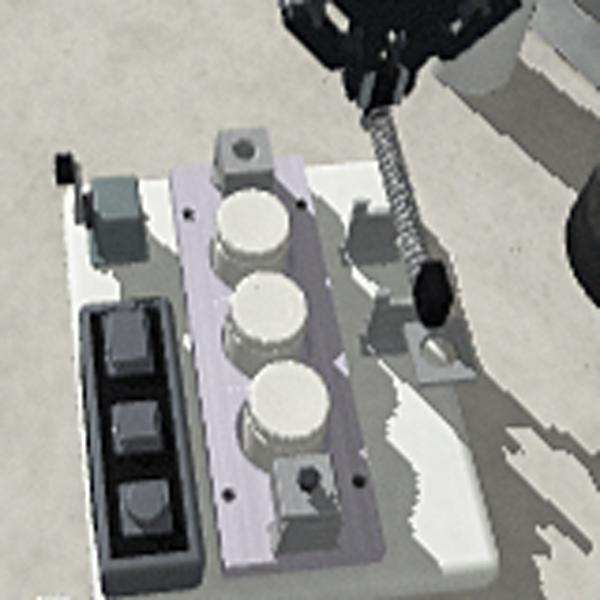

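The spring is clear of the rack, with the eye grip at (433,293). I'll carry it over to the left lug.

```bash

python3 shift.py '[0.05, 0, -0.03, 0, 0, 0.05, 0, -0.055, 0, 0, 0.05, 0, -0.073, 0, 0, 0.05, 0, -0.0735, 0, 0, 0.05, 0, -0.0735, 0, 0, 0.05, 0, -0.0735, 0, 0, 0.05, 0, -0.0735, 0, 0]' && python3 -c "
from h import *
go(*loc(0,.0995),.165,SW)
c=cam('side'); cv2.imwrite('pics/s5.png',cv2.resize(c['image'][220:360,290:430,::-1],(600,600),interpolation=cv2.INTER_CUBIC))
P=cloud(c);im=c['image'];Q=P-[SX,SY,0];cc,s=np.cos(SW),np.sin(SW);lx=cc*Q[...,0]+s*Q[...,1];ly=-s*Q[...,0]+cc*Q[...,1]
w=(abs(lx)<.03)&(abs(ly+.03)<.03)&(P[...,2]>.135)&(im.max(-1)<70)
print([(q[w].min().round(4),q[w].max().round(4)) for q in(lx,ly,P[...,2])])"
```

```text
clock: 20.87
eef_pos: [0.563, -0.2642, 0.1769]
eef_rot: [2.701, 1.603, -0.0]
force: [0.1, 0.0, -1.6]
finger_gap: 0.129
gripper_force: 61.4
shift [-0.0002 -0.0022  0.0119] turn -0.001 | tcp [ 0.563  -0.2642  0.1769] yaw -0.5 tilt [ 2.e-04 -6.e-04 -1.e+00] q7 0.24 F [ 0.1  0.  -1.6] gap 0.129
[(np.float64(-0.0042), np.float64(0.0084)), (np.float64(-0.0404), np.float64(-0.0064)), (np.float64(0.1519), np.float64(0.1847))]
```

View pics/s5.png

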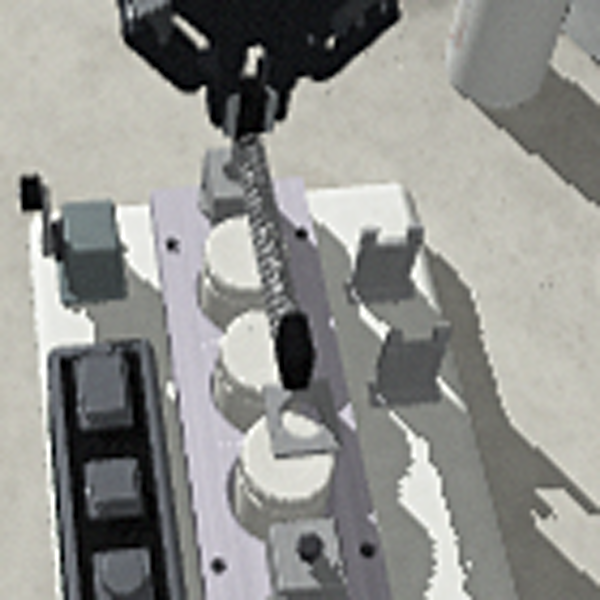

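```bash

python3 shift.py '[0.05, 0, -0.0015, 0.008, 0, 0.05, 0, -0.0015, 0.011, 0, 0.05, 0, -0.0015, 0.014, 0, 0.05, 0, -0.0015, 0.016, 0, 0.05, 0, -0.0015, 0.016, 0, 0.05, 0, -0.0015, 0.016, 0]' && python3 -c "
from h import *
go(*loc(0.0007,.0995),.1394,SW)"
```

```text
clock: 21.42
eef_pos: [0.5611, -0.2635, 0.1612]
eef_rot: [2.701, 1.602, -0.0]
force: [0.6, -1.6, -2.7]
finger_gap: 0.124
gripper_force: 61.2
shift [0.0001 0.0005 0.0218] turn -0.001 | tcp [ 0.5611 -0.2635  0.1612] yaw -0.5 tilt [ 4.e-04 -9.e-04 -1.e+00] q7 0.25 F [ 0.6 -1.6 -2.7] gap 0.124
```

```bash

python3 shift.py '[0.05, 0, 0.0005, 0.003, 0, 0.05, 0, 0.0005, 0.006, 0, 0.05, 0, 0.0005, 0.008, 0, 0.05, 0, 0.0005, 0.008, 0]' ; python3 shift.py '[0.05, 0, 0, 0.003, 0, 0.05, 0, 0, 0.006, 0, 0.05, 0, 0, 0.006, 0]'&& python3 -c "
from h import *
go(*loc(0.0007,.0995),.1394,SW)"
```

```text
clock: 21.75
eef_pos: [0.5615, -0.2637, 0.153]
eef_rot: [2.701, 1.602, -0.0]
force: [0.6, -1.7, -2.7]
finger_gap: 0.127
gripper_force: 61.2
clock: 22.0
eef_pos: [0.5615, -0.2637, 0.1469]
eef_rot: [2.701, 1.602, -0.0]
force: [1.8, -2.4, -3.3]
finger_gap: 0.123
gripper_force: 61.2
shift [0.0001 0.0001 0.0075] turn -0.001 | tcp [ 0.5615 -0.2637  0.1469] yaw -0.5 tilt [ 4.e-04 -9.e-04 -1.e+00] q7 0.25 F [ 1.8 -2.4 -3.3] gap 0.123
```

```bash

python3 shift.py '[0.05, 0, 0.0007, 0.002, 0, 0.05, 0, 0.0007, 0.005, 0, 0.05, 0, 0.0007, 0.007, 0, 0.05, 0, 0.0007, 0.008, 0, 0.05, 0, 0.0007, 0.008, 0]'&& python3 -c "
from h import *
go(*loc(0.0007,.0995),.1394,SW)"
```

```text
clock: 22.42
eef_pos: [0.5619, -0.2636, 0.1422]
eef_rot: [-2.702, -1.603, -0.002]
force: [-2.1, 3.2, 14.2]
finger_gap: 0.123
gripper_force: 63.7
shift [-0.0002 -0.0002  0.0028] turn -0.001 | tcp [ 0.5619 -0.2636  0.1422] yaw -0.5 tilt [ 0.0012  0.001  -1.    ] q7 0.26 F [-2.1  3.2 14.2] gap 0.123
```

```bash

python3 shift.py '[0.25, 0, 0, 0, 0, 0.25, 0, 0, 0, 0, 0.25, 0, 0, 0, 0, 0.25, 0, 0, -0.03, 0, 0.25, 0, 0, -0.07, 0, 0.25, 0, 0, -0.1, 0, 0.25, 0, 0, -0.1, 0, 0.25, 0, 0, -0.1, 0]'&& python3 -c "
from h import *
c=cam('side'); cv2.imwrite('pics/s6.png',cv2.resize(c['image'][220:360,290:430,::-1],(600,600),interpolation=cv2.INTER_CUBIC))
for n in('side','top'):
  c=cam(n);P=cloud(c);im=c['image'];Q=P-[SX,SY,0];cc,s=np.cos(SW),np.sin(SW);lx=cc*Q[...,0]+s*Q[...,1];ly=-s*Q[...,0]+cc*Q[...,1]
  m=(abs(lx)<.05)&(abs(ly)<.13)&(P[...,2]>.125)&(P[...,2]<.17)&(im.max(-1)<70)
  k,l,st,ce=cv2.connectedComponentsWithStats(m.astype(np.uint8))
  for i in range(1,k):
        w=l==i
        if st[i,4]>8: print(n,'grip',[(q[w].min().round(4),q[w].max().round(4)) for q in(lx,ly,P[...,2])],np.percentile(P[...,2][w],[50,75,90]).round(4))
go(*loc(0,-.03),.2,SW)"
```

```text
clock: 23.08
eef_pos: [0.5625, -0.264, 0.2409]
eef_rot: [2.7, 1.602, 0.003]
force: [-0.1, 0.6, -1.4]
finger_gap: 0.25
gripper_force: 0.0
side grip [(np.float64(-0.0062), np.float64(0.0054)), (np.float64(0.0822), np.float64(0.1081)), (np.float64(0.1259), np.float64(0.1509))] [0.1451 0.1481 0.1489]
side grip [(np.float64(-0.0057), np.float64(0.0078)), (np.float64(-0.0414), np.float64(-0.0176)), (np.float64(0.1252), np.float64(0.1476))] [0.1439 0.1459 0.1467]
side grip [(np.float64(-0.0037), np.float64(0.0037)), (np.float64(-0.1006), np.float64(-0.0948)), (np.float64(0.1252), np.float64(0.127))] [0.1261 0.1264 0.1267]
top grip [(np.float64(-0.0067), np.float64(0.0036)), (np.float64(-0.0377), np.float64(-0.0172)), (np.float64(0.1257), np.float64(0.1518))] [0.1464 0.1486 0.1498]
shift [-0.1302  0.0005  0.0374] turn -0.001 | tcp [ 0.5611 -0.2626  0.2374] yaw -0.5 tilt [-0.0035  0.0022 -1.    ] q7 0.2 F [ 0.8  0.3 -0.3] gap 0.25
```

View pics/s6.png

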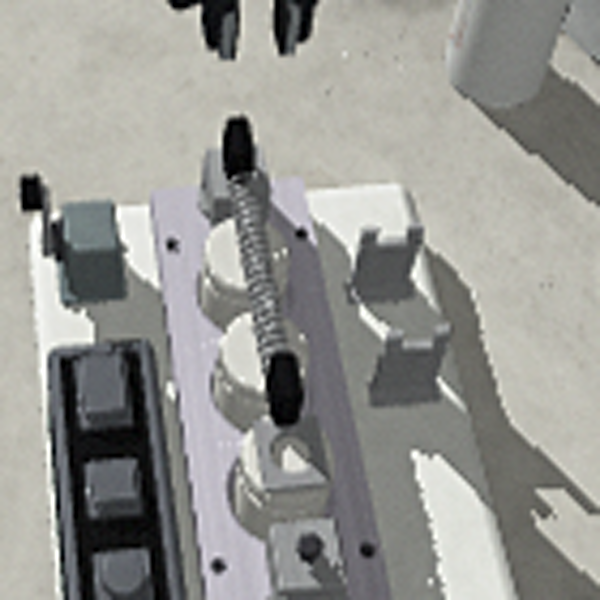

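The leg is fully hooked: its grip top is at 0.149, and the eye plate rests on the lid at (290,455). I'll move to the eye grip.

```bash

python3 shift.py '[0.3, -0.04, 0, 0, 0, 0.3, -0.08, 0, 0, 0, 0.3, -0.12, 0, 0, 0, 0.3, -0.1295, 0.0005, 0.02, 0, 0.3, -0.1295, 0.0005, 0.05, 0, 0.3, -0.1295, 0.0005, 0.06, 0, 0.3, -0.1295, 0.0005, 0.06, 0, 0.3, -0.1295, 0.0005, 0.06, 0]' && python3 -c "
from h import *
go(*loc(0,-.03),.134,SW)"
```

```text
clock: 23.9
eef_pos: [0.5007, -0.3761, 0.1782]
eef_rot: [-2.698, -1.604, 0.001]
force: [-0.5, 0.6, 0.5]
finger_gap: 0.3
gripper_force: 0.0
shift [-0.0017 -0.0009  0.0442] turn 0.001 | tcp [ 0.5007 -0.3761  0.1782] yaw -0.498 tilt [-0.002   0.0022 -1.    ] q7 0.44 F [-0.5  0.6  0.5] gap 0.3
```

```bash

python3 shift.py '[0.3, -0.001, -0.001, 0.02, 0, 0.3, -0.001, -0.001, 0.035, 0, 0.3, -0.001, -0.001, 0.044, 0, 0.3, -0.001, -0.001, 0.044, 0, 0.3, -0.001, -0.001, 0.044, 0, 0.05, -0.001, -0.001, 0.044, 0, 0.05, -0.001, -0.001, 0.044, 0, 0.05, -0.001, -0.001, 0.044, 0, 0.05, -0.001, -0.001, 0.044, 0, 0.05, -0.001, -0.001, 0.044, 0]' 25 && python3 -c "
from h import *
go(*loc(0,-.03),.134,SW)"
python3 shift.py '[0.05, 0, 0, -0.005, 0, 0.05, 0, 0, -0.01, 0, 0.05, 0, 0, -0.014, 0, 0.05, 0, 0, -0.016, 0, 0.05, 0, 0, -0.016, 0, 0.05, 0, 0, -0.016, 0]' && python3 -c "
from h import *
go(*loc(0,-.074),.15,SW)
c=cam('side'); cv2.imwrite('pics/s7.png',cv2.resize(c['image'][220:360,290:430,::-1],(600,600),interpolation=cv2.INTER_CUBIC))
P=cloud(c);im=c['image'];Q=P-[SX,SY,0];cc,s=np.cos(SW),np.sin(SW);lx=cc*Q[...,0]+s*Q[...,1];ly=-s*Q[...,0]+cc*Q[...,1]
w=(abs(lx)<.03)&(abs(ly-.095)<.03)&(P[...,2]>.125)&(P[...,2]<.2)&(im.max(-1)<70)
print([(q[w].min().round(4),q[w].max().round(4)) for q in(lx,ly,P[...,2])],np.percentile(P[...,2][w],[50,75,90]).round(4))
w=(abs(lx)<.03)&(abs(ly+.052)<.02)&(P[...,2]>.1175)&(P[...,2]<.15)
print('plate',w.sum(),[(q[w].min().round(4),np.median(q[w]).round(4),q[w].max().round(4)) for q in(lx,ly,P[...,2])])"
```

```text
clock: 24.73
eef_pos: [0.4997, -0.3784, 0.1366]
eef_rot: [2.7, 1.602, 0.002]
force: [0.0, 1.7, 5.6]
finger_gap: 0.135
gripper_force: 29.8
shift [ 0.0008 -0.0012  0.0026] turn -0.001 | tcp [ 0.4997 -0.3784  0.1366] yaw -0.5 tilt [ 0.0021 -0.0013 -1.    ] q7 0.47 F [0.  1.7 5.6] gap 0.135
clock: 25.23
eef_pos: [0.4988, -0.378, 0.1513]
eef_rot: [2.702, 1.602, -0.0]
force: [-0.0, -0.9, -0.9]
finger_gap: 0.132
gripper_force: 28.8
shift [-0.0431 -0.0002  0.0013] turn -0.001 | tcp [ 0.4988 -0.378   0.1513] yaw -0.5 tilt [-1.e-04 -1.e-04 -1.e+00] q7 0.46 F [-0.  -0.9 -0.9] gap 0.132
[(np.float64(-0.0063), np.float64(-0.0007)), (np.float64(0.0886), np.float64(0.1092)), (np.float64(0.1399), np.float64(0.1647))] [0.1596 0.162  0.1631]
plate 256 [(np.float64(-0.0191), np.float64(-0.0007), np.float64(0.0199)), (np.float64(-0.0688), np.float64(-0.0486), np.float64(-0.0358)), (np.float64(0.1254), np.float64(0.1314), np.float64(0.1499))]
```

View pics/s7.png

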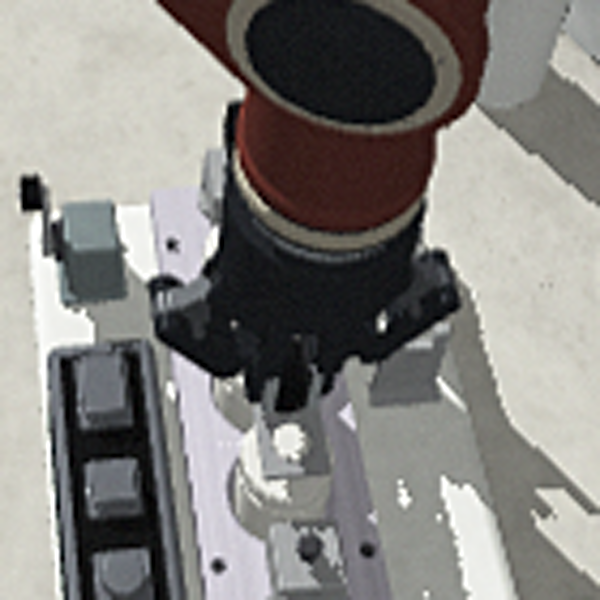

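```bash
cat > leg.py <<'E'
from h import *
go(*loc(0,-.074),.153,SW)
c=cam('side')
P=cloud(c);im=c['image'];Q=P-[SX,SY,0];cc,s=np.cos(SW),np.sin(SW);lx=cc*Q[...,0]+s*Q[...,1];ly=-s*Q[...,0]+cc*Q[...,1]
w=(abs(lx)<.03)&(abs(ly-.095)<.03)&(P[...,2]>.125)&(P[...,2]<.18)&(im.max(-1)<70)
print('leg',[(q[w].min().round(4),q[w].max().round(4)) for q in(lx,ly,P[...,2])],np.percentile(P[...,2][w],[50,75,90]).round(4))
w=(abs(lx)<.014)&(ly<-.035)&(ly>-.115)&(P[...,2]>.1165)&(P[...,2]<.14)&(im.max(-1)>70)
a=np.polyfit(ly[w],P[...,2][w],1)
print('plate',w.sum(),'slope',a[0].round(3),[(q[w].min().round(4),np.median(q[w]).round(4),q[w].max().round(4)) for q in(lx,ly,P[...,2])])
E
python3 shift.py '[0.05, 0.002, 0, -0.002, 0, 0.05, 0.004, 0, -0.002, 0, 0.05, 0.006, 0, -0.002, 0, 0.05, 0.007, 0, -0.002, 0, 0.05, 0.007, 0, -0.002, 0]' 20 && python3 leg.py
```

```text
clock: 25.7
eef_pos: [0.4996, -0.3766, 0.1541]
eef_rot: [2.699, 1.596, -0.01]
force: [-4.7, -7.0, -1.0]
finger_gap: 0.133
gripper_force: 28.9
shift [-0.0447 -0.0001  0.0015] turn -0.004 | tcp [ 0.4996 -0.3766  0.1541] yaw -0.503 tilt [-0.0027 -0.0084 -1.    ] q7 0.45 F [-4.7 -7.  -1. ] gap 0.133
leg [(np.float64(-0.0058), np.float64(-0.0023)), (np.float64(0.0951), np.float64(0.11)), (np.float64(0.1401), np.float64(0.1636))] [0.1588 0.161  0.1626]
plate 190 slope 0.157 [(np.float64(-0.014), np.float64(0.0004), np.float64(0.014)), (np.float64(-0.1104), np.float64(-0.0587), np.float64(-0.0366)), (np.float64(0.1166), np.float64(0.1339), np.float64(0.1388))]
```

```bash

python3 shift.py '[0.05, 0.003, 0, 0, 0, 0.05, 0.006, 0, 0, 0, 0.05, 0.009, 0, 0, 0, 0.05, 0.009, 0, 0, 0]' 20 && python3 leg.py
```

```text
clock: 26.08
eef_pos: [0.5007, -0.3753, 0.156]
eef_rot: [2.695, 1.586, -0.022]
force: [-7.9, -13.8, 3.7]
finger_gap: 0.134
gripper_force: 29.5
shift [-0.0463 -0.0003  0.0039] turn -0.008 | tcp [ 0.5007 -0.3753  0.156 ] yaw -0.507 tilt [-0.0049 -0.0194 -0.9998] q7 0.43 F [ -7.9 -13.8   3.7] gap 0.134
leg [(np.float64(-0.0055), np.float64(-0.0045)), (np.float64(0.0991), np.float64(0.1089)), (np.float64(0.1411), np.float64(0.1617))] [0.1554 0.1583 0.1599]
plate 188 slope 0.192 [(np.float64(-0.0139), np.float64(0.0004), np.float64(0.014)), (np.float64(-0.1104), np.float64(-0.0579), np.float64(-0.0361)), (np.float64(0.1166), np.float64(0.1366), np.float64(0.1392))]
```

```bash

python3 shift.py '[0.05, -0.006, 0, 0, 0, 0.05, -0.014, 0, 0, 0, 0.05, -0.016, 0, 0, 0, 0.05, -0.016, 0, 0, 0]' 20 && python3 leg.py
```

```text
clock: 26.47
eef_pos: [0.4991, -0.3772, 0.1529]
eef_rot: [-2.701, -1.602, -0.001]
force: [0.9, -0.6, -0.9]
finger_gap: 0.137
gripper_force: 28.9
shift [-0.0439 -0.0001 -0.0002] turn -0.001 | tcp [ 0.4991 -0.3772  0.1529] yaw -0.5 tilt [-0.      0.0019 -1.    ] q7 0.46 F [ 0.9 -0.6 -0.9] gap 0.137
leg [(np.float64(-0.0062), np.float64(-0.0004)), (np.float64(0.0899), np.float64(0.1089)), (np.float64(0.137), np.float64(0.1623))] [0.1577 0.1601 0.1604]
plate 200 slope 0.176 [(np.float64(-0.0139), np.float64(-0.0001), np.float64(0.014)), (np.float64(-0.1123), np.float64(-0.06), np.float64(-0.0356)), (np.float64(0.1166), np.float64(0.133), np.float64(0.1384))]
```

```bash

python3 shift.py '[0.05, 0, 0, 0, 0, 0.05, 0, 0, 0, 0, 0.05, -0.006, 0, 0, 0, 0.05, -0.012, 0, -0.001, 0, 0.05, -0.018, 0, -0.001, 0, 0.05, -0.024, 0, -0.002, 0, 0.05, -0.03, 0, -0.002, 0, 0.05, -0.03, 0, -0.002, 0, 0.05, -0.03, 0, -0.002, 0]' 90 && python3 leg.py
```

```text
clock: 27.27
eef_pos: [0.4853, -0.4024, 0.1546]
eef_rot: [-2.699, -1.601, -0.004]
force: [3.8, 4.2, -3.4]
finger_gap: 0.121
gripper_force: 90.3
shift [-0.0152 -0.0001  0.0015] turn -0.001 | tcp [ 0.4853 -0.4024  0.1546] yaw -0.5 tilt [ 7.0e-04  4.4e-03 -1.0e+00] q7 0.5 F [ 3.8  4.2 -3.4] gap 0.121
leg [(np.float64(-0.0057), np.float64(0.0068)), (np.float64(0.0821), np.float64(0.1023)), (np.float64(0.1302), np.float64(0.1617))] [0.1481 0.1546 0.1589]
plate 193 slope 0.045 [(np.float64(-0.0139), np.float64(0.0004), np.float64(0.014)), (np.float64(-0.1031), np.float64(-0.0859), np.float64(-0.0638)), (np.float64(0.1166), np.float64(0.1345), np.float64(0.138))]
```

```bash

python3 shift.py '[0.05, -0.006, 0, -0.001, 0, 0.05, -0.012, 0, -0.001, 0, 0.05, -0.016, 0, -0.001, 0, 0.05, -0.0165, 0, -0.001, 0, 0.05, -0.0165, 0, -0.001, 0]' 90 && python3 leg.py && python3 -c "
from h import *
c=cam('side'); cv2.imwrite('pics/s8.png',cv2.resize(c['image'][220:360,290:430,::-1],(600,600),interpolation=cv2.INTER_CUBIC))"
```

```text
clock: 27.73
eef_pos: [0.4785, -0.4149, 0.155]
eef_rot: [-2.695, -1.602, -0.008]
force: [5.7, 7.1, -5.2]
finger_gap: 0.119
gripper_force: 90.2
shift [-0.001 -0.     0.002] turn 0.001 | tcp [ 0.4785 -0.4149  0.155 ] yaw -0.498 tilt [ 0.0013  0.0077 -1.    ] q7 0.52 F [ 5.7  7.1 -5.2] gap 0.119
leg [(np.float64(-0.0041), np.float64(0.0057)), (np.float64(0.0796), np.float64(0.0879)), (np.float64(0.1327), np.float64(0.1377))] [0.1341 0.1356 0.1368]
plate 192 slope -0.013 [(np.float64(-0.0139), np.float64(0.0004), np.float64(0.014)), (np.float64(-0.1114), np.float64(-0.099), np.float64(-0.0797)), (np.float64(0.1165), np.float64(0.1348), np.float64(0.1388))]
```

View pics/s8.png

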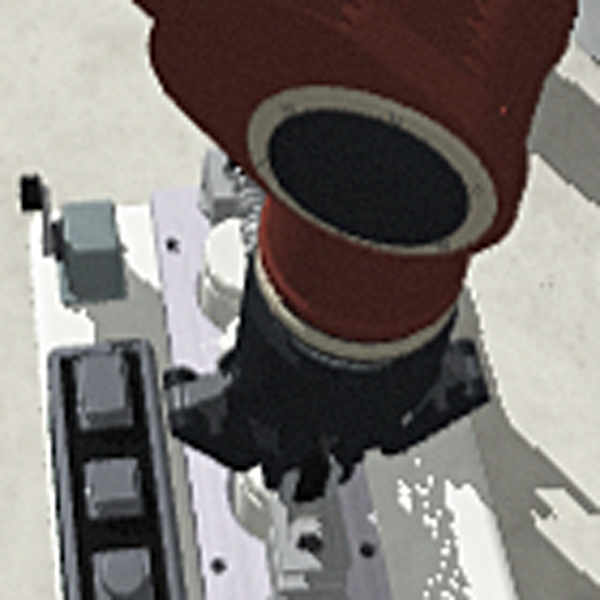

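The dark post head shows through the eye at (310,543), about 2 mm off centre outward. I'll nudge it and lower.

```bash

python3 shift.py '[0.05, -0.0025, 0, 0, 0, 0.05, -0.0025, 0, 0, 0, 0.05, -0.0025, 0, 0.003, 0, 0.05, -0.0025, 0, 0.006, 0, 0.05, -0.0025, 0, 0.006, 0]' 90 && python3 leg.py
```

```text
clock: 28.25
eef_pos: [0.4782, -0.4159, 0.1493]
eef_rot: [-2.694, -1.603, -0.011]
force: [5.3, 7.0, -0.2]
finger_gap: 0.122
gripper_force: 90.9
shift [ 0.0002 -0.0003 -0.0037] turn 0.001 | tcp [ 0.4782 -0.4159  0.1493] yaw -0.498 tilt [ 0.0026  0.0096 -1.    ] q7 0.53 F [ 5.3  7.  -0.2] gap 0.122Traceback (most recent call last):
  File "leg.py", line 6, in <module>
    print('leg',[(q[w].min().round(4),q[w].max().round(4)) for q in(lx,ly,P[...,2])],np.percentile(P[...,2][w],[50,75,90]).round(4))
                  ~~~~~~~~^^
    return umr_minimum(a, axis, None, out, keepdims, initial, where)
ValueError: zero-size array to reduction operation minimum which has no identity
```

```bash
sed -i "s/^print('leg'.*/if w.any(): &/" leg.py
python3 shift.py '[0.05, 0, 0, 0.002, 0, 0.05, 0, 0, 0.004, 0, 0.05, 0, 0, 0.006, 0, 0.05, 0, 0, 0.006, 0]' 90 && python3 leg.py
```

```text
clock: 28.63
eef_pos: [0.4788, -0.4163, 0.1447]
eef_rot: [-2.696, -1.603, -0.014]
force: [4.7, 7.5, 4.0]
finger_gap: 0.118
gripper_force: 91.6
shift [ 0.0002 -0.0011 -0.0083] turn 0.001 | tcp [ 0.4788 -0.4163  0.1447] yaw -0.498 tilt [ 0.0049  0.0091 -0.9999] q7 0.53 F [4.7 7.5 4. ] gap 0.118
leg [(np.float64(-0.0018), np.float64(-0.0018)), (np.float64(0.0736), np.float64(0.0736)), (np.float64(0.1322), np.float64(0.1322))] [0.1322 0.1322 0.1322]
plate 206 slope 0.117 [(np.float64(-0.014), np.float64(-0.0017), np.float64(0.0139)), (np.float64(-0.113), np.float64(-0.0983), np.float64(-0.0795)), (np.float64(0.1182), np.float64(0.1241), np.float64(0.1391))]
```

```bash

python3 shift.py '[0.05, 0, -0.0005, 0.002, 0, 0.05, 0, -0.0005, 0.004, 0, 0.05, 0, -0.0005, 0.006, 0, 0.05, 0, -0.0005, 0.007, 0, 0.05, 0, -0.0005, 0.007, 0]' 90 && python3 leg.py
```

```text
clock: 29.1
eef_pos: [0.4789, -0.4163, 0.1394]
eef_rot: [-2.697, -1.604, -0.015]
force: [4.3, 8.9, 8.7]
finger_gap: 0.12
gripper_force: 92.4
shift [ 0.0003 -0.0011 -0.0136] turn 0.002 | tcp [ 0.4789 -0.4163  0.1394] yaw -0.497 tilt [ 0.0064  0.0081 -0.9999] q7 0.53 F [4.3 8.9 8.7] gap 0.12
plate 189 slope 0.178 [(np.float64(-0.0139), np.float64(-0.0022), np.float64(0.0139)), (np.float64(-0.112), np.float64(-0.0968), np.float64(-0.0796)), (np.float64(0.1166), np.float64(0.1193), np.float64(0.1393))]
```

```bash

python3 shift.py '[0.05, 0.003, 0, 0.002, 0, 0.05, 0.006, 0, 0.002, 0, 0.05, 0.006, 0, 0.002, 0, 0.3, 0.006, 0, 0.002, 0, 0.3, 0.006, 0, 0.002, 0, 0.3, 0.006, 0, 0.002, 0, 0.3, 0.006, 0, -0.03, 0, 0.3, 0.006, 0, -0.07, 0, 0.3, 0.04, -0.03, -0.1, 0, 0.3, 0.06, -0.07, -0.1, 0, 0.3, 0.08, -0.11, -0.1, 0, 0.3, 0.08, -0.11, -0.1, 0]' 30 && python3 -c "
from h import *
for n in('side','top'):
  c=cam(n);P=cloud(c);im=c['image'];Q=P-[SX,SY,0];cc,s=np.cos(SW),np.sin(SW);lx=cc*Q[...,0]+s*Q[...,1];ly=-s*Q[...,0]+cc*Q[...,1]
  if n=='side': cv2.imwrite('pics/s9.png',cv2.resize(im[225:375,285:435,::-1],(800,600),interpolation=cv2.INTER_CUBIC)[:,100:700] if 0 else cv2.resize(im[225:375,285:435,::-1],(600,600),interpolation=cv2.INTER_CUBIC))
  m=(abs(lx)<.05)&(abs(ly)<.13)&(P[...,2]>.12)&(P[...,2]<.17)&(im.max(-1)<70)
  k,l,st,ce=cv2.connectedComponentsWithStats(m.astype(np.uint8))
  for i in range(1,k):
        w=l==i
        if st[i,4]>4: print(n,'grip',[(q[w].min().round(4),q[w].max().round(4)) for q in(lx,ly,P[...,2])],np.percentile(P[...,2][w],[50,75,90]).round(4))
  w=(abs(lx)<.014)&(ly<-.085)&(ly>-.112)&(P[...,2]>.105)&(P[...,2]<.14)&(im.max(-1)>70)
  print('plate',w.sum(),[(q[w].min().round(4),np.median(q[w]).round(4),q[w].max().round(4)) for q in(lx,ly,P[...,2])])
go(*loc(0,.097),.2,SW)"
```

```text
clock: 30.15
eef_pos: [0.4129, -0.2939, 0.237]
eef_rot: [-2.696, -1.601, 0.002]
force: [-0.4, 0.9, -0.5]
finger_gap: 0.297
gripper_force: 0.0
side grip [(np.float64(-0.0051), np.float64(0.007)), (np.float64(0.0774), np.float64(0.1039)), (np.float64(0.123), np.float64(0.1547))] [0.149  0.1517 0.1532]
side grip [(np.float64(-0.0053), np.float64(0.0067)), (np.float64(-0.0808), np.float64(-0.0584)), (np.float64(0.1207), np.float64(0.1512))] [0.1467 0.1481 0.1491]
side grip [(np.float64(-0.0036), np.float64(0.0064)), (np.float64(-0.1023), np.float64(-0.0947)), (np.float64(0.1215), np.float64(0.1275))] [0.1255 0.1266 0.1267]
plate 223 [(np.float64(-0.014), np.float64(-0.0016), np.float64(0.014)), (np.float64(-0.1119), np.float64(-0.1021), np.float64(-0.085)), (np.float64(0.1057), np.float64(0.1177), np.float64(0.1279))]
top grip [(np.float64(-0.0068), np.float64(0.0038)), (np.float64(0.0833), np.float64(0.1066)), (np.float64(0.1466), np.float64(0.1587))] [0.1535 0.1545 0.1557]
top grip [(np.float64(-0.006), np.float64(0.0039)), (np.float64(-0.0817), np.float64(-0.0575)), (np.float64(0.1381), np.float64(0.1559))] [0.1481 0.1501 0.1516]
plate 70 [(np.float64(-0.0133), np.float64(-0.0001), np.float64(0.0137)), (np.float64(-0.1117), np.float64(-0.0984), np.float64(-0.0858)), (np.float64(0.1112), np.float64(0.1195), np.float64(0.1302))]
shift [0.0959 0.1135 0.037 ] turn -0.0 | tcp [ 0.4144 -0.2955  0.2372] yaw -0.499 tilt [-0.0021  0.0025 -1.    ] q7 0.38 F [ 0.3 -0.8 -0.2] gap 0.3
```

View pics/s9.png

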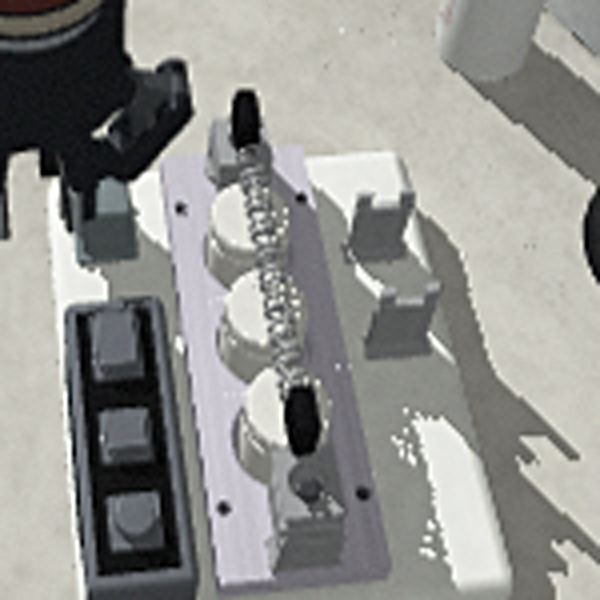

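The eye is on the post under the head at (312,487). The leg grip stands about 4 mm high, so I'll press it down with shut fingers.

```bash

python3 shift.py '[0, 0.03, 0.036, 0, 0, 0, 0.06, 0.072, 0, 0, 0, 0.08, 0.1, 0, 0, 0, 0.094, 0.1135, 0, 0, 0, 0.094, 0.1135, 0.03, 0, 0, 0.094, 0.1135, 0.05, 0, 0, 0.094, 0.1135, 0.055, 0, 0, 0.094, 0.1135, 0.055, 0, 0, 0.094, 0.1135, 0.055, 0]' 30 && python3 -c "
from h import *
go(*loc(0.0007,.095),.166,SW)"
```

```text
clock: 31.0
eef_pos: [0.5615, -0.2714, 0.1827]
eef_rot: [2.702, 1.6, -0.001]
force: [-0.1, -0.2, -0.5]
finger_gap: -0.0
gripper_force: 0.0
shift [ 0.0023 -0.0036  0.0167] turn -0.003 | tcp [ 0.5615 -0.2714  0.1827] yaw -0.502 tilt [ 3.0e-04 -1.8e-03 -1.0e+00] q7 0.24 F [-0.1 -0.2 -0.5] gap -0.0
```

```bash

python3 shift.py '[0, 0.002, -0.0035, 0.004, 0, 0, 0.002, -0.0035, 0.008, 0, 0, 0.002, -0.0035, 0.012, 0, 0, 0.002, -0.0035, 0.016, 0, 0, 0.002, -0.0035, 0.016, 0]' && python3 shift.py '[0, 0, 0, 0.003, 0, 0, 0, 0, 0.006, 0, 0, 0, 0, 0.006, 0]' && python3 -c "
from h import *
go(*loc(0.0007,.095),.166,SW)"
```

```text
clock: 31.42
eef_pos: [0.56, -0.2658, 0.1665]
eef_rot: [2.701, 1.603, 0.002]
force: [0.3, 0.3, 0.7]
finger_gap: -0.003
gripper_force: 0.4
clock: 31.67
eef_pos: [0.5609, -0.266, 0.165]
eef_rot: [2.7, 1.603, 0.008]
force: [-4.1, 5.5, 19.5]
finger_gap: 0.004
gripper_force: 10.3
shift [-0.0021 -0.0005 -0.001 ] turn -0.0 | tcp [ 0.5609 -0.266   0.165 ] yaw -0.499 tilt [ 5.1e-03  8.0e-04 -1.0e+00] q7 0.25 F [-4.1  5.5 19.5] gap 0.004
```

```bash

python3 shift.py '[0, 0, 0, -0.02, 0, 0, 0, 0, -0.05, 0, 0, -0.01, -0.03, -0.05, 0, 0, -0.03, -0.06, -0.05, 0, 0, -0.05, -0.09, -0.05, 0, 0, -0.05, -0.106, -0.05, 0, 0, -0.05, -0.106, -0.05, 0, 0, -0.05, -0.106, -0.05, 0]' && python3 -c "
from h import *
for n in('side','top'):
  c=cam(n);P=cloud(c);im=c['image'];Q=P-[SX,SY,0];cc,s=np.cos(SW),np.sin(SW);lx=cc*Q[...,0]+s*Q[...,1];ly=-s*Q[...,0]+cc*Q[...,1]
  for nm,m in(('grip',(abs(lx)<.05)&(abs(ly)<.13)&(P[...,2]>.12)&(P[...,2]<.162)&(im.max(-1)<70)),('roller',(abs(lx+.106)<.02)&(abs(ly-.087)<.03)&(P[...,2]>.112)&(P[...,2]<.15))):
   k,l,st,ce=cv2.connectedComponentsWithStats(m.astype(np.uint8))
   for i in range(1,k):
        w=l==i
        if st[i,4]>4: print(n,nm,[(q[w].min().round(4),q[w].max().round(4)) for q in(lx,ly,P[...,2])],np.percentile(P[...,2][w],[50,90]).round(4))
go(*loc(-.106,.045),.122,SW)"
```

```text
clock: 32.33
eef_pos: [0.4422, -0.2593, 0.2106]
eef_rot: [2.702, 1.602, 0.001]
force: [0.2, 0.3, 0.7]
finger_gap: 0.002
gripper_force: 0.0
side grip [(np.float64(-0.0047), np.float64(0.0076)), (np.float64(0.0798), np.float64(0.1051)), (np.float64(0.1204), np.float64(0.15))] [0.1436 0.1485]
side grip [(np.float64(-0.0051), np.float64(0.007)), (np.float64(-0.0802), np.float64(-0.0573)), (np.float64(0.1204), np.float64(0.1505))] [0.1458 0.1489]
side grip [(np.float64(-0.0051), np.float64(0.0056)), (np.float64(-0.1017), np.float64(-0.0922)), (np.float64(0.1203), np.float64(0.1289))] [0.1246 0.1267]
top grip [(np.float64(-0.0063), np.float64(0.0042)), (np.float64(0.0836), np.float64(0.1071)), (np.float64(0.1403), np.float64(0.1534))] [0.1483 0.1527]
top grip [(np.float64(-0.008), np.float64(0.0077)), (np.float64(-0.0824), np.float64(-0.057)), (np.float64(0.1201), np.float64(0.153))] [0.1479 0.1514]
top grip [(np.float64(-0.0056), np.float64(0.0033)), (np.float64(-0.1017), np.float64(-0.0932)), (np.float64(0.1241), np.float64(0.1304))] [0.1262 0.1282]
top roller [(np.float64(-0.1128), np.float64(-0.1001)), (np.float64(0.0796), np.float64(0.0964)), (np.float64(0.1236), np.float64(0.1389))] [0.1334 0.1368]
shift [-0.0019 -0.0014  0.0884] turn 0.001 | tcp [ 0.4439 -0.2593  0.2104] yaw -0.498 tilt [ 1.4e-03 -9.0e-04 -1.0e+00] q7 0.32 F [-0.2  0.3  0.7] gap 0.001
```

Both grips are now level at 0.149, so the leg is fully seated. Now the trip switch.

```bash

python3 shift.py '[0, -0.002, -0.001, 0.03, 0, 0, -0.002, -0.001, 0.06, 0, 0, -0.002, -0.001, 0.087, 0, 0, -0.002, -0.001, 0.087, 0, 0, -0.002, -0.001, 0.087, 0]' && python3 -c "
from h import *
go(*loc(-.106,.098),.122,SW)"
```

```text
clock: 32.85
eef_pos: [0.441, -0.2604, 0.1223]
eef_rot: [-2.7, -1.603, 0.003]
force: [0.4, -0.4, 0.5]
finger_gap: 0.002
gripper_force: 0.0
shift [0.0533 0.0008 0.0003] turn 0.0 | tcp [ 0.441  -0.2604  0.1223] yaw -0.499 tilt [-2.3e-03  8.0e-04 -1.0e+00] q7 0.41 F [ 0.4 -0.4  0.5] gap 0.002
```

```bash

python3 shift.py '[0, 0.015, 0, 0, 0, 0, 0.025, 0, 0, 0, 0, 0.035, 0, 0, 0, 0, 0.045, 0, 0, 0, 0, 0.052, 0, 0, 0, 0, 0.056, 0, 0, 0, 0, 0.056, 0, 0, 0, 0, 0.056, 0, 0, 0]' && python3 -c "
from h import *
go(*loc(-.106,.1),.122,SW)
c=cam('side'); cv2.imwrite('pics/s10.png',cv2.resize(c['image'][215:335,260:380,::-1],(500,500),interpolation=cv2.INTER_CUBIC))"
```

```text
clock: 33.52
eef_pos: [0.467, -0.2139, 0.1246]
eef_rot: [2.699, 1.599, -0.003]
force: [-3.8, -4.8, 3.3]
finger_gap: 0.001
gripper_force: 3.3
shift [0.0021 0.0002 0.0026] turn -0.002 | tcp [ 0.467  -0.2139  0.1246] yaw -0.501 tilt [ 6.0e-04 -4.9e-03 -1.0e+00] q7 0.31 F [-3.8 -4.8  3.3] gap 0.001
```

View pics/s10.png

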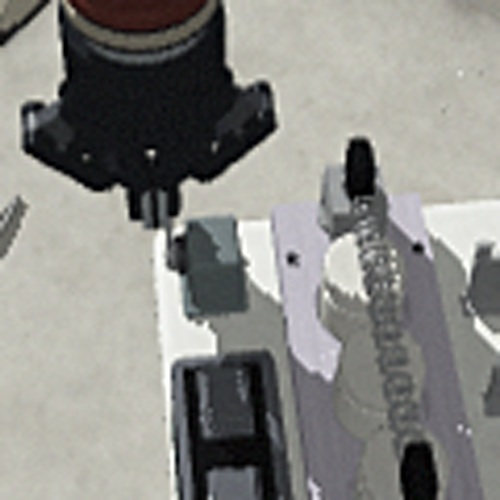

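The roller arm is pushed over to about 0.7 rad, with the roller by the fingertip at (165,235). I'll release it and measure the keys.

```bash

python3 shift.py '[0, -0.02, 0, 0, 0, 0, -0.045, 0, 0, 0, 0, -0.055, 0, 0, 0, 0, -0.055, 0, -0.03, 0, 0, -0.055, 0, -0.06, 0, 0, -0.09, 0, -0.06, 0, 0, -0.12, 0.015, -0.06, 0, 0, -0.15, 0.025, -0.06, 0, 0, -0.18, 0.025, -0.06, 0, 0, -0.187, 0.026, -0.06, 0, 0, -0.187, 0.026, -0.06, 0]' && python3 -c "
from h import *
for n in('side','top'):
  c=cam(n);P=cloud(c);im=c['image'];Q=P-[SX,SY,0];cc,s=np.cos(SW),np.sin(SW);lx=cc*Q[...,0]+s*Q[...,1];ly=-s*Q[...,0]+cc*Q[...,1]
  for nm,m in(('key',(abs(lx+.08)<.025)&(abs(ly+.045)<.08)&(P[...,2]>.0865)&(P[...,2]<.097)),('roller',(abs(lx+.106)<.02)&(abs(ly-.087)<.04)&(P[...,2]>.118)&(P[...,2]<.15))):
   k,l,st,ce=cv2.connectedComponentsWithStats(m.astype(np.uint8))
   for i in range(1,k):
        w=l==i
        if st[i,4]>8: print(n,nm,st[i,4],[(q[w].min().round(4),q[w].max().round(4)) for q in(lx,ly,P[...,2])])
go(*loc(-.08,-.09),.115,SW)"
```

```text
clock: 34.48
eef_pos: [0.3993, -0.39, 0.1838]
eef_rot: [2.705, 1.596, -0.001]
force: [0.1, 0.7, 0.1]
finger_gap: -0.0
gripper_force: 0.0
side key 92 [(np.float64(-0.0881), np.float64(-0.07)), (np.float64(-0.0986), np.float64(-0.079)), (np.float64(0.0873), np.float64(0.0954))]
top key 54 [(np.float64(-0.0954), np.float64(-0.0696)), (np.float64(-0.0145), np.float64(0.0151)), (np.float64(0.0866), np.float64(0.0966))]
top key 42 [(np.float64(-0.0948), np.float64(-0.0661)), (np.float64(-0.0614), np.float64(-0.0376)), (np.float64(0.0866), np.float64(0.0964))]
top key 32 [(np.float64(-0.0956), np.float64(-0.0728)), (np.float64(-0.1013), np.float64(-0.0797)), (np.float64(0.0869), np.float64(0.0968))]
top roller 24 [(np.float64(-0.1128), np.float64(-0.1001)), (np.float64(0.0789), np.float64(0.0964)), (np.float64(0.1225), np.float64(0.1383))]
shift [-0.0055  0.0012  0.0682] turn 0.0 | tcp [ 0.4016 -0.3862  0.1832] yaw -0.499 tilt [ 6.0e-04  2.3e-03 -1.0e+00] q7 0.57 F [ 1.   0.5 -0.3] gap 0.004
```

The roller has sprung back. Pressing the round key.

```bash

python3 shift.py '[0, -0.003, 0.001, 0.03, 0, 0, -0.003, 0.001, 0.06, 0, 0, -0.003, 0.001, 0.067, 0, 0, -0.003, 0.001, 0.067, 0]' && python3 -c "
from h import *
go(*loc(-.08,-.09),.1,SW)"
python3 shift.py '[0, 0, 0, 0.006, 0, 0, 0, 0, 0.012, 0, 0, 0, 0, 0.017, 0, 0, 0, 0, 0.017, 0, 0, 0, 0, 0.017, 0]' && python3 -c "
from h import *
go(*loc(-.08,-.09),.1,SW)"
```

```text
clock: 34.92
eef_pos: [0.4004, -0.3875, 0.1142]
eef_rot: [-2.694, -1.604, -0.0]
force: [-0.1, 0.3, -0.9]
finger_gap: 0.001
gripper_force: 0.0
shift [-0.0037  0.0017  0.0142] turn 0.002 | tcp [ 0.4004 -0.3875  0.1142] yaw -0.497 tilt [-0.0034  0.0057 -1.    ] q7 0.63 F [-0.1  0.3 -0.9] gap 0.001
clock: 35.33
eef_pos: [0.4016, -0.3913, 0.1039]
eef_rot: [2.699, 1.602, 0.007]
force: [-2.7, 5.4, 22.4]
finger_gap: -0.003
gripper_force: 11.0
shift [-0.0009 -0.0013  0.0039] turn -0.0 | tcp [ 0.4016 -0.3913  0.1039] yaw -0.499 tilt [ 5.4e-03 -5.0e-04 -1.0e+00] q7 0.64 F [-2.7  5.4 22.4] gap -0.003
```

```bash

python3 shift.py '[0, 0, 0, -0.02, 0, 0, 0, 0, -0.035, 0, 0, 0.02, 0, -0.035, 0, 0, 0.042, 0, -0.035, 0, 0, 0.042, 0, -0.035, 0, 0, 0.042, 0, -0.03, 0, 0, 0.042, 0, -0.02, 0, 0, 0.042, 0, -0.02, 0]' && python3 -c "
from h import *
go(*loc(-.08,-.048),.104,SW)"
python3 shift.py '[0, 0, 0, 0.007, 0, 0, 0, 0, 0.014, 0, 0, 0, 0, 0.019, 0, 0, 0, 0, 0.019, 0, 0, 0, 0, 0.019, 0]' && python3 -c "
from h import *
go(*loc(-.08,-.048),.104,SW)"
```

```text
clock: 36.0
eef_pos: [0.4186, -0.3544, 0.1176]
eef_rot: [-2.701, -1.6, 0.003]
force: [-0.0, -0.2, 0.2]
finger_gap: -0.003
gripper_force: 0.0
shift [0.0006 0.0015 0.0136] turn -0.002 | tcp [ 0.4186 -0.3544  0.1176] yaw -0.501 tilt [-0.0028  0.0011 -1.    ] q7 0.56 F [-0.  -0.2  0.2] gap -0.003
clock: 36.42
eef_pos: [0.4196, -0.3556, 0.1038]
eef_rot: [2.702, 1.6, 0.003]
force: [-4.5, 4.1, 26.0]
finger_gap: 0.0
gripper_force: 12.9
shift [ 0.0012 -0.     -0.0002] turn -0.003 | tcp [ 0.4196 -0.3556  0.1038] yaw -0.502 tilt [ 2.3e-03 -3.0e-04 -1.0e+00] q7 0.58 F [-4.5  4.1 26. ] gap 0.0
```

Square is fully down. Before the bar key I'll confirm the roller and spring.

```bash

python3 shift.py '[0, 0, 0, -0.02, 0, 0, 0, 0, -0.035, 0, 0, 0.02, 0, -0.035, 0, 0, 0.049, 0, -0.035, 0, 0, 0.049, 0, -0.035, 0, 0, 0.049, 0, -0.03, 0, 0, 0.049, 0, -0.02, 0, 0, 0.049, 0, -0.02, 0]' && python3 -c "
from h import *
go(*loc(-.08,0),.104,SW)"
python3 shift.py '[0, 0, 0, 0.007, 0, 0, 0, 0, 0.014, 0, 0, 0, 0, 0.018, 0, 0, 0, 0, 0.018, 0, 0, 0, 0, 0.018, 0]' && python3 -c "
from h import *
go(*loc(-.08,0),.104,SW)"
python3 shift.py '[0, 0, 0, -0.02, 0, 0, 0, 0, -0.06, 0, 0, 0, 0, -0.1, 0, 0, 0.04, -0.04, -0.12, 0, 0, 0.07, -0.07, -0.12, 0, 0, 0.09, -0.1, -0.12, 0, 0, 0.09, -0.1, -0.12, 0, 0, 0.09, -0.1, -0.12, 0]' && python3 -c "
from h import *
c=cam('side'); cv2.imwrite('pics/s11.png',c['image'][150:400,180:500,::-1].repeat(2,0).repeat(2,1))"
```

```text
clock: 37.08
eef_pos: [0.4417, -0.3115, 0.1181]
eef_rot: [-2.701, -1.599, 0.004]
force: [-0.4, -0.5, -0.5]
finger_gap: 0.004
gripper_force: 0.0
shift [-0.0001  0.0018  0.0141] turn -0.003 | tcp [ 0.4417 -0.3115  0.1181] yaw -0.502 tilt [-0.0039  0.0014 -1.    ] q7 0.48 F [-0.4 -0.5 -0.5] gap 0.004
clock: 37.5
eef_pos: [0.443, -0.3126, 0.104]
eef_rot: [2.703, 1.6, 0.001]
force: [-3.0, 2.2, 15.0]
finger_gap: -0.002
gripper_force: 7.1
shift [ 0.0003  0.0001 -0.    ] turn -0.003 | tcp [ 0.443  -0.3126  0.104 ] yaw -0.502 tilt [ 9.e-04 -6.e-04 -1.e+00] q7 0.5 F [-3.   2.2 15. ] gap -0.002
clock: 38.17
eef_pos: [0.3973, -0.1805, 0.2218]
eef_rot: [-2.694, -1.606, -0.0]
force: [-1.2, -0.9, 1.2]
finger_gap: 0.003
gripper_force: 0.0
```

View pics/s11.png

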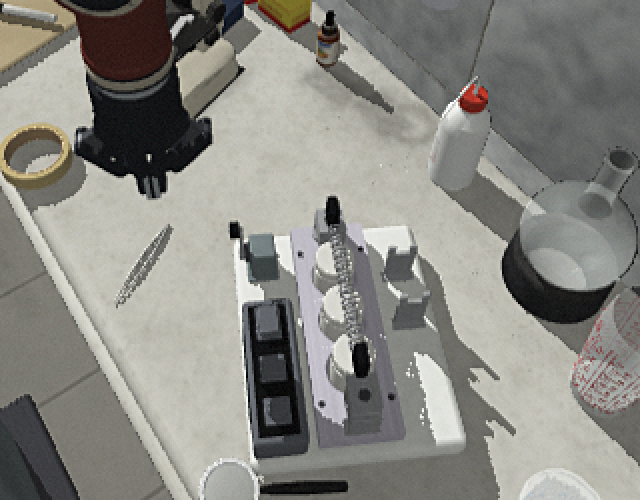

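The last picture shows the spring stretched across the lids, the leg grip at (333,210), the eye on the post at (365,393), the roller upright at (235,230), and the bystanders in place. I said I would check the roller and spring again before the bar key, but I did not take that picture. I relied on the check made just before the round key and on this one. Handing in.

```bash
python3 -c "
from rig import robot
print(robot.close_job())"
```

```text
the job is handed in; nothing more can be done
None
```

The job is handed in; the interface returned no verdict. All three pots are in their pockets, the spring is hooked and on the post, the trip switch was pushed past its click and sprang back, and the round, square and bar keys were pressed fully in that order.

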